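Make up a parts order: fill and close the kit box, pile the stock on it

ROBOT

A 6-joint arm with a two-finger parallel gripper is mounted at the origin on the work surface. World frame = base frame: x ahead of the robot, y to its left, z up, the work surface at z = 0. Lengths are in m, angles in rad, forces in N, time in s.
With the tool pointing down it reaches from about 0.35 to 0.775 m from the base axis. Payload 5.5 kg.
Tool frame: the origin (TCP) lies between the finger pads; the fingertips stand 11 mm ahead of it and the grasp point (between the pads) lies 8 mm behind it (tips_ahead is the distance from the TCP to the fingertips, in m); z points along the fingers, y is the line along which they close (so a half turn about z gives the same grasp; the last joint's range is limited). The gripper opens to 85 mm and grips with 20 to 120 N. Pads are 22 mm wide; open, the fingers measure 114 mm over their backs; the gripper's body (76 mm by 85 mm) begins 54 mm behind the grasp point. The pads swing forward as they close: fully open they stand 13 mm farther back than shut.
Start: joints at [-1.374, 0.313, 0.046, 1.304, 0, 1.431], TCP at [0.19, -0.543, 0.242] pointing down, gripper open.
Joint ranges: [-2.76, 2.76], [-0.86, 1.69], [-1.03, 1.26], [-2.2, 2.34], [-1.47, 1.5], [-3.14, 3.14]. Speed limits (rad/s): [2.57, 2.57, 3.14, 3.14, 3.14, 3.14].

INTERFACE

Orientations are given as a unit quaternion [w, x, y, z].
In Python, from workcell import * gives the robot as it stands. The module is installed in compiled form; this text tells all that it offers.
- The arm moves only by the tool jog_arm, never from a script. Its argument "moves" is a list of rows, each an object with "fingers": the closure, from 0 (fully open) to 1 (shut); "slide": the shift along the tool's x, y, z in mm, a list of three; "angular": the turn, a rotation vector about the tool's x, y, z in degrees, a list of three. A call has 1 to 10 rows; each row is the pose to reach, as a shift and turn from the pose commanded when the call began, along the tool's axes at that moment; what a row does not reach only later rows make up. A row lasts 1/12 s, in which the tool goes at most 41.7 mm and 7.16 degrees, less where a joint would pass 70% of its speed; a pose out of reach is approached as far as the arm can. A call with a gripper value outside its range is refused whole. The fingers move at their own pace and stop on an object; "squeeze" is the grip in N (left out, the last holds). Time passes only in rows, so rows that repeat a pose let the fingers close. It gives the time, the measured TCP pose, the force, the opening and the grip force at its end, in the units of the state.
- get_state(): the state, without advancing time (a new reading comes with each control period).
- read_camera(name): name is "side" or "top" or "wrist"; returns a dict with "color" (384x512x3 uint8, red, green, blue), "fovy" (degrees; the focal length in pixels is half the picture's height over the tangent of half this angle, whatever the lens; pixels are square), "cx", "cy" (the principal point, pixels), "world_from_camera" (4x4, takes a point from camera to world coordinates); the wrist camera has in their place "tool_from_camera" (4x4, takes a point from camera to tool coordinates, whose origin is the TCP and whose axes are the flange's). Camera axes: x right, y down, z forward; pixel columns grow to the right and rows downward; lengths in m; the calibration is good to about 2 mm. A picture is of the moment at which its call begins: read the wrist's pose just before it. There is no depth.
- hand_in(): hands the job in; it is judged then, once.
Trained networks look in a picture, given as the dict that the camera call returned (one of the last four; its "shot" number tells which), for a name from the list of things; names that differ only in an ending like _2 or _b are one class to them, and where a whole thing is asked for, a point or a joint stands for the part that bears it (a point fixed in the world has none). Each returns a list of dicts, best first, with "p" (0 to 1); they miss things now and then, are a little off and sometimes report something else, mostly with a low value. They report only what shows in the picture. A call takes as long as a camera call. They do not tell look-alikes from the thing itself.
- look_for(target, picture): "point" ([column, row] in pixels, amid what is visible of it).
- tip_of(target, picture): "point" ([column, row] in pixels: a listed point, or the origin of a listed thing).
The state is a dict: "clock": time; "joint_pos": joint angles; "qvel": joint speeds; "tau": joint torques, N m; "tcp_pos": TCP position; "orientation": TCP orientation; "wrist_force": force on the tool from outside, world axes, zero at the start; "ft_torque": the same for the moment, N m; "finger_gap": finger opening in m; "grip_force": force on a finger pad.
Only numpy, scipy, OpenCV 4.12 (cv2) and the standard library are available. Lean on these libraries where they do the work, as an engineer would, in place of code of your own. Each camera call takes 0.05 s, during which the arm holds its last target. There are 200 camera calls.

TASK

Make up this order at the packing bench: put every loose metal part (bush, nut, drill bit; whichever are there) into the open kit box, then lay the cover on the box and press it straight down until the snap hooks at both ends have clicked over it and it is fully home. Then stack all the stock packages that are there (cartons, black case, tin, can) upright in one straight pile centred on the cover, one on top of another, the widest base at the bottom and each one narrower than the one below it. Leave everything else on the bench where it is.

Things in the scene. Friction and masses are not known exactly. Their poses are not given: they have to be found in the camera images.
- kitbox: Long narrow open-topped cream plastic kit box, held to the bench (does not move): outside 210 (x) x 60 (y) x 55 high, walls and floor 4, inside 202 x 52. Just outside each end wall stands a springy snap hook. Origin: centre of its underside; x along its length. Place and turn vary.
- box_floor (a point): Centre of the box's inner floor, 4 mm above the bench; axes as kitbox.
- box_rim (a point): Centre of the box's open mouth at rim height, 55 mm above the bench; axes as kitbox.
- hook_a (a joint): Lean of the snap hook at the box's -x end, rad: 0 standing free or snapped home, about 0.07 to 0.1 while the cover's tongue forces it outward. Hooks are 26 wide; the catch overhangs the tongue by about 3 and lies 8.8 above the rim; above it a steep lead-in slope flares outward by 9, to 29 above the rim.
- hook_b (a joint): The same for the hook at the box's +x end. Both hooks together take about 5 to 12 N pushing straight down, then the cover rests on the rim.
- cover: Loose cream cover of the kit box, right way up: deck 190 (x) x 66 (y), its sides 16 high, gripped across the 66; a tongue 30 wide, 8 thick at each end (216 over the tongues); below, a locating plug 184 x 44 x 4 that enters the mouth. Origin: centre of the plug's underside; deck top 20 above it. When home its origin is 4 below the rim. Fits either way round.
- long_carton: Stock: brown cardboard carton 120 (x) x 66 (y) x 40 high. Origin: centre of its underside. May be absent.
- bit_case: Stock: black plastic case, 80 (x) x 62 (y) x 50 high (a thin rim and clasp reach 66 in y, look only). Origin: centre of its underside. May be absent.
- flat_tin: Stock: round steel tin, 58 diameter, 32 high. Origin: centre of its underside. May be absent.
- tall_carton: Stock: white carton 42 x 42 x 60 high. Origin: centre of its underside. May be absent.
- small_can: Stock: small round aluminium can, 32 diameter, 44 high. Origin: centre of its underside. May be absent.
- bush: Metal part: brass bush (plain tube) standing on end, 34 outside, 22 bore, 30 high. Origin: centre of its underside. May be absent.
- nut: Metal part: steel hexagon nut lying flat, 32 across flats (a pair of flats faces +-y of its frame, the others at 60 degree turns), 37 across corners, 24 high. Origin: centre of its underside. May be absent.
- button_bit: Metal part: dark steel drill bit standing on its shank: 29 diameter shank up to 22, flaring to a 35 diameter head (27 to 36 high), domed, 40 high over all (42 with its studs). Origin: centre of its underside. May be absent.
- tape_roll: Bystander: roll of brown parcel tape lying flat, 92 diameter, 48 high. Leave alone.
- tape_measure: Bystander: grey tape measure, 62 x 32 x 58 high. Leave alone.
- marker: Bystander: marker pen lying along its x, 140 long, 18 thick. Leave alone.
- scanner: Bystander: hand-held bar code scanner lying down, about 180 long (x), 62 wide, 47 high. Leave alone.
- wire_reel: Bystander: dark reel of wire lying flat, 110 diameter, 54 high. Leave alone.
- cleaner: Bystander: white bottle with black cap, 52 diameter, 150 high. Leave alone.
Not all that is in view belongs to the job. Leave any blue or pink look-alike of the button_bit alone. What is shaped like the bush but turquoise is not meant.

How it is judged:
By the outcome, as a careful person would: the job done as asked, in the order asked, and still so for the second after the job is handed in, with the robot touching nothing.
Of long_carton, bit_case, flat_tin, tall_carton, small_can only 3 to 4 are there at a start; the rules pass over those that are not, and their reading is None.
Of bush, nut, button_bit only 2 to 3 are there at a start; the rules pass over those that are not, and their reading is None.
At some moment in a run one of bush, nut, button_bit, cover may be knocked a few centimetres aside while the robot is not near it.
Once in a run the grip may slacken for a moment while it holds something.
It also fails if it takes over 210 s, if anything falls off the work surface, if the arm or the gripper's body presses on something with over 40 N, if the wrist force passes 120 N, or if a joint passes its speed limit or range.

## Working session

There is one attempt and no reset: what is moved stays moved. The work goes in short steps, Python scripts to look and compute and a tool call to move; the robot and the scene stay as the last step left them, time stands still between calls to the robot, and variables do not carry over. Pictures are saved under pics/ and viewed, at most 14 in all, crops included, and the job is handed in when it is done.

Besides the shell and the picture viewer there is one more tool, called by a JSON object that holds its "fn" and its "kwargs". jog_arm: Moves the arm, as the interface text tells. Its arguments: {"type":"object","properties":{"moves":{"type":"array","items":{"type":"object","properties":{"fingers":{"type":"number"},"slide":{"type":"array","items":{"type":"number"}},"angular":{"type":"array","items":{"type":"number"}}}}},"squeeze":{"type":"number"}},"required":["moves"]}

```bash
mkdir -p pics
cat > h.py <<'E'
from workcell import *
import numpy as np, cv2
from scipy.spatial.transform import Rotation as R
def tool(s=None):
    s=s or get_state(); q=s["orientation"]; T=np.eye(4)
    T[:3,:3]=R.from_quat([q[1],q[2],q[3],q[0]]).as_matrix(); T[:3,3]=s["tcp_pos"]; return T
def shot(name):
    s=get_state(); p=read_camera(name)
    p["T"]=tool(s)@p["tool_from_camera"] if name=="wrist" else np.array(p["world_from_camera"])
    return p
def px2w(p,uv,z):
    f=p["color"].shape[0]/2/np.tan(np.radians(p["fovy"])/2)
    d=p["T"][:3,:3]@np.array([(uv[0]-p["cx"])/f,(uv[1]-p["cy"])/f,1]); o=np.array(p["T"][:3,3])
    return o+d*(z-o[2])/d[2]
def w2px(p,w):
    f=p["color"].shape[0]/2/np.tan(np.radians(p["fovy"])/2)
    c=np.linalg.inv(p["T"])@np.append(w,1); return np.array([p["cx"]+f*c[0]/c[2],p["cy"]+f*c[1]/c[2]])
def save(p,n,crop=None,k=1):
    im=p["color"][:,:,::-1]
    if crop: im=im[crop[1]:crop[3],crop[0]:crop[2]]
    cv2.imwrite("pics/"+n,cv2.resize(im,None,fx=k,fy=k,interpolation=cv2.INTER_CUBIC))
def go(w,yaw=None):
    """mm shift in tool axes and turn about tool z to reach world TCP w; yaw = world dir of tool y (deg)"""
    T=tool(); d=T[:3,:3].T@(np.array(w)-T[:3,3])*1000
    ty=np.degrees(np.arctan2(T[1,1],T[0,1]))
    out="slide %s  ty_yaw %.1f"%(np.round(d,1),ty)
    if yaw is not None: out+="  turn_z %.1f"%(-((yaw-ty+90)%180-90))
    print(out)
E
cat > a.py <<'E'
from h import *
print({k:np.round(v,3) for k,v in get_state().items()})
for c in ("top","side"):
    p=shot(c); save(p,c+"0.png",k=1.5); print(c,np.round(p["T"],3).tolist(),p["fovy"])
    for t in "kitbox box_rim cover long_carton bit_case flat_tin tall_carton small_can bush nut button_bit hook_a hook_b".split():
        f=tip_of(t,p)[:3]
        print(t,[(np.round(q["point"]).tolist(),round(q["p"],2),np.round(px2w(p,q["point"],.055 if t=="box_rim" else 0)[:2],3).tolist()) for q in f])
E
python3 a.py
```

```text
{'clock': np.float64(0.0), 'joint_pos': array([-1.374,  0.314,  0.045,  1.304,  0.   ,  1.431]), 'qvel': array([-0.   , -0.   ,  0.001,  0.002,  0.   , -0.002]), 'tau': array([ 1.0000e-03, -4.8063e+01,  2.9853e+01,  2.0000e-02,  0.0000e+00,
        0.0000e+00]), 'tcp_pos': array([ 0.19 , -0.542,  0.241]), 'orientation': array([-0.001,  0.986,  0.168, -0.   ]), 'wrist_force': array([-0.079,  0.865, -0.087]), 'ft_torque': array([ 0.006, -0.046, -0.028]), 'grip_force': np.float64(0.0), 'finger_gap': np.float64(0.085)}
top [[0.008, -0.998, 0.055, 0.467], [-1.0, -0.01, -0.021, 0.022], [0.022, -0.055, -0.998, 1.2], [0.0, 0.0, 0.0, 1.0]] 57.553108455577814
kitbox []
box_rim [([266.0, 184.0], 0.87, [0.531, -0.015])]
cover [([372.0, 193.0], 0.87, [0.507, -0.383]), ([261.0, 187.0], 0.56, [0.523, 0.001]), ([324.0, 183.0], 0.32, [0.538, -0.218])]
long_carton [([163.0, 172.0], 0.56, [0.57, 0.337])]
bit_case [([205.0, 221.0], 0.97, [0.404, 0.19])]
flat_tin [([158.0, 210.0], 0.84, [0.443, 0.349])]
tall_carton []
small_can [([209.0, 143.0], 0.63, [0.673, 0.181])]
bush [([301.0, 183.0], 0.57, [0.538, -0.138]), ([326.0, 182.0], 0.41, [0.542, -0.223])]
nut [([319.0, 213.0], 0.5, [0.434, -0.199])]
button_bit [([294.0, 149.0], 0.67, [0.654, -0.114]), ([317.0, 139.0], 0.64, [0.691, -0.194]), ([337.0, 136.0], 0.49, [0.704, -0.262])]Traceback (most recent call last):
  File "a.py", line 6, in <module>
    f=tip_of(t,p)[:3]
      ~~~~~~^^^^^
ValueError: it knows: bit_case, box_floor, box_rim, bush, button_bit, cleaner, cover, flat_tin, kitbox, long_carton, marker, nut, scanner, small_can, tall_carton, tape_measure, tape_roll, wire_reel
```

Run:
```python
from h import *
p=shot("side"); save(p,"side0.png",k=1.5); print(np.round(p["T"],3).tolist())
for t in "box_rim cover long_carton bit_case flat_tin tall_carton small_can bush nut button_bit".split():
    f=tip_of(t,p)[:3]
    print(t,[(np.round(q["point"]).tolist(),round(q["p"],2),np.round(px2w(p,q["point"],.055 if t=="box_rim" else 0)[:2],3).tolist()) for q in f])
im=cv2.imread("pics/top0.png"); cv2.imwrite("pics/topc.png",cv2.resize(im[150:420,150:680],None,fx=1.5,fy=1.5))
```

```text
[[0.896, -0.328, 0.301, 0.154], [-0.445, -0.653, 0.613, -0.827], [-0.005, -0.683, -0.73, 1.041], [0.0, 0.0, 0.0, 1.0]]
box_rim [([246.0, 196.0], 0.9, [0.532, -0.008])]
cover [([299.0, 303.0], 0.73, [0.51, -0.382])]
long_carton [([215.0, 142.0], 0.71, [0.568, 0.339])]
bit_case [([190.0, 179.0], 0.9, [0.413, 0.197])]
flat_tin [([181.0, 151.0], 0.48, [0.436, 0.35])]
tall_carton []
small_can [([263.0, 160.0], 0.63, [0.684, 0.167]), ([247.0, 208.0], 0.38, [0.532, -0.015])]
bush [([259.0, 163.0], 0.58, [0.666, 0.16]), ([280.0, 254.0], 0.56, [0.542, -0.22])]
nut [([242.0, 263.0], 0.68, [0.428, -0.197])]
button_bit [([316.0, 228.0], 0.67, [0.692, -0.184]), ([296.0, 218.0], 0.52, [0.654, -0.12]), ([335.0, 240.0], 0.51, [0.717, -0.252])]
```

View pics/topc.png

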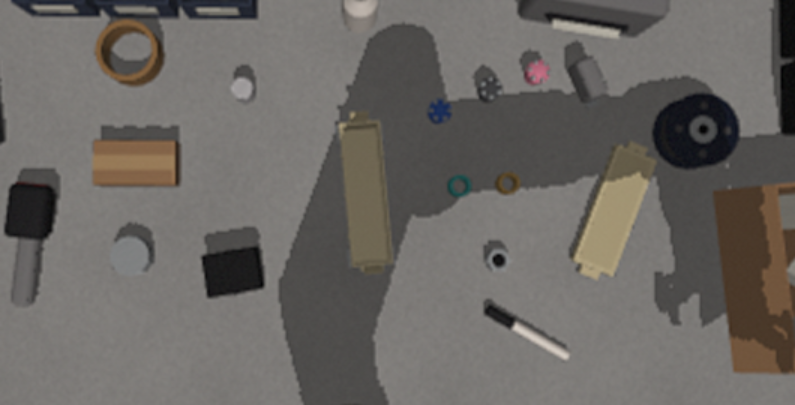

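View pics/side0.png

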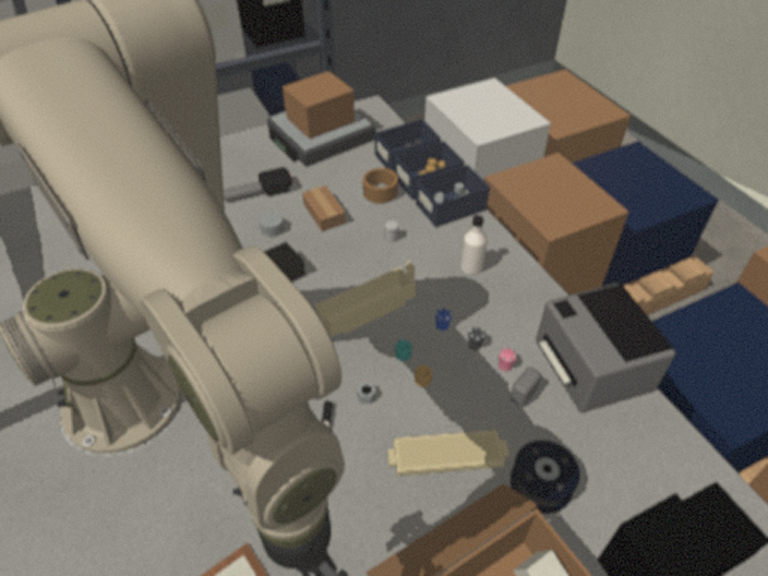

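The top crop and the side view show these (orig top pixels):
- **button_bit:** dark bit (317,139) is the one wanted. The blue one (295,149) and the pink one (338,131) are look-alikes.
- **bush:** brass (326,182) is the one wanted. The turquoise one (301,183) is a look-alike.
- **nut:** (319,213).
- **cover:** (372,193), and the open box is at (262,186). A pale cream box look-alike does not exist elsewhere.
- **stock:** long_carton (163,172), bit_case (205,221), flat_tin (158,210), small_can (209,143). tall_carton is absent.

Next I'll move above the parts for a close view.

{"fn": "jog_arm", "kwargs": {"moves": [{"fingers": 0,"slide": [300,-150,-110]},{"fingers": 0,"slide": [300,-150,-110]},{"fingers": 0,"slide": [300,-150,-110]},{"fingers": 0,"slide": [300,-150,-110]},{"fingers": 0,"slide": [300,-150,-110]},{"fingers": 0,"slide": [300,-150,-110]},{"fingers": 0,"slide": [300,-150,-110]},{"fingers": 0,"slide": [300,-150,-110]},{"fingers": 0,"slide": [300,-150,-110]},{"fingers": 0,"slide": [300,-150,-110]}]}}

```text
schema error: expected keys fingers, slide, angular
```

```bash
cat > look.py <<'E'
import sys
from h import *
# usage: look.py cam name target:z ...
p=shot(sys.argv[1])
if sys.argv[2]!="-": save(p,sys.argv[2]+".png",k=1.5)
for a in sys.argv[3:]:
    t,z=(a.split(":")+["0"])[:2]
    print(t,[(np.round(q["point"]).tolist(),round(q["p"],2),np.round(px2w(p,q["point"],float(z))[:2],4).tolist()) for q in tip_of(t,p)[:4]])
s=get_state(); print(s["clock"],np.round(s["tcp_pos"],4),np.round(s["joint_pos"],2))
E
python3 - <<'E'
from h import *
go([.54,-.22,.36]); print(np.round(read_camera("wrist")["tool_from_camera"],3).tolist())
E
python3 look.py wrist w1 bush nut button_bit cover
```

```text
slide [ 437.  -188.9 -117.7]  ty_yaw -70.7
[[0.0, -0.956, -0.293, 0.076], [1.0, -0.0, 0.0, -0.0], [-0.0, -0.293, 0.956, -0.131], [0.0, 0.0, 0.0, 1.0]]
bush []
nut []
button_bit []
cover []
1.45 [ 0.19   -0.5427  0.2423] [-1.37  0.31  0.05  1.3   0.    1.43]
```

View pics/w1.png

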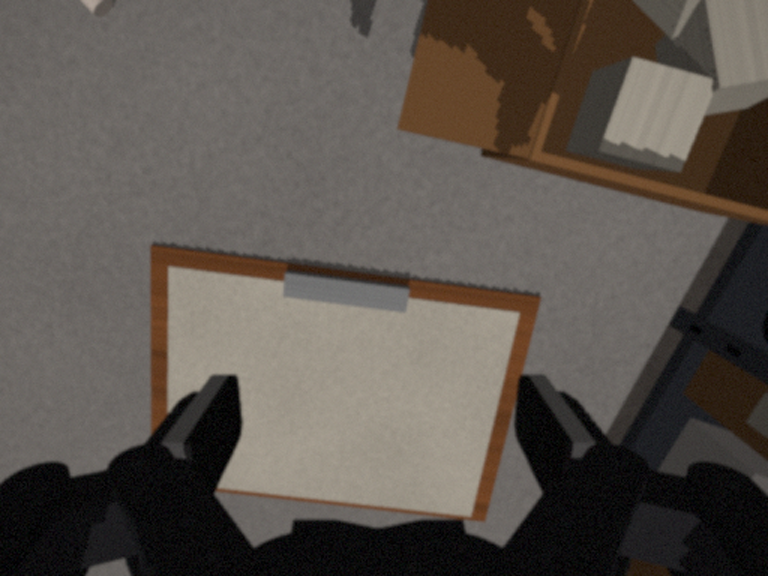

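The wrist view still shows only the clipboard, because the move was refused. I'll resend it with all keys.

{"fn": "jog_arm", "kwargs": {"moves": [{"fingers": 0,"slide": [330,-150,-117],"angular": [0,0,0]},{"fingers": 0,"slide": [330,-150,-117],"angular": [0,0,0]},{"fingers": 0,"slide": [330,-150,-117],"angular": [0,0,0]},{"fingers": 0,"slide": [330,-150,-117],"angular": [0,0,0]},{"fingers": 0,"slide": [330,-150,-117],"angular": [0,0,0]},{"fingers": 0,"slide": [330,-150,-117],"angular": [0,0,0]},{"fingers": 0,"slide": [330,-150,-117],"angular": [0,0,0]},{"fingers": 0,"slide": [330,-150,-117],"angular": [0,0,0]},{"fingers": 0,"slide": [330,-150,-117],"angular": [0,0,0]},{"fingers": 0,"slide": [330,-150,-117],"angular": [0,0,0]}]}}

```text
clock: 2.28
tcp_pos: [0.4557, -0.2883, 0.3618]
orientation: [0.001, 0.985, 0.171, 0.002]
wrist_force: [-0.5, -0.4, 0.8]
finger_gap: 0.0854
grip_force: 0.0
```

```bash
python3 look.py wrist w2 bush nut button_bit cover;  python3 -c "
from h import *
go([.54,-.22,.36]);go([.43,-.198,.25])"
```

```text
bush [([225.0, 78.0], 0.56, [0.5444, -0.216]), ([176.0, 63.0], 0.56, [0.5395, -0.1424])]
nut [([192.0, 147.0], 0.96, [0.4298, -0.1991])]
button_bit []
cover [([317.0, 142.0], 0.71, [0.5027, -0.3812])]
2.5333 [ 0.4511 -0.2928  0.3586] [-0.72  0.24  0.23  1.56 -0.    2.08]
slide [107.9 -39.4  -1.5]  ty_yaw -70.8
slide [ 11.4 -96.3 108.7]  ty_yaw -70.8
```

View pics/w2.png

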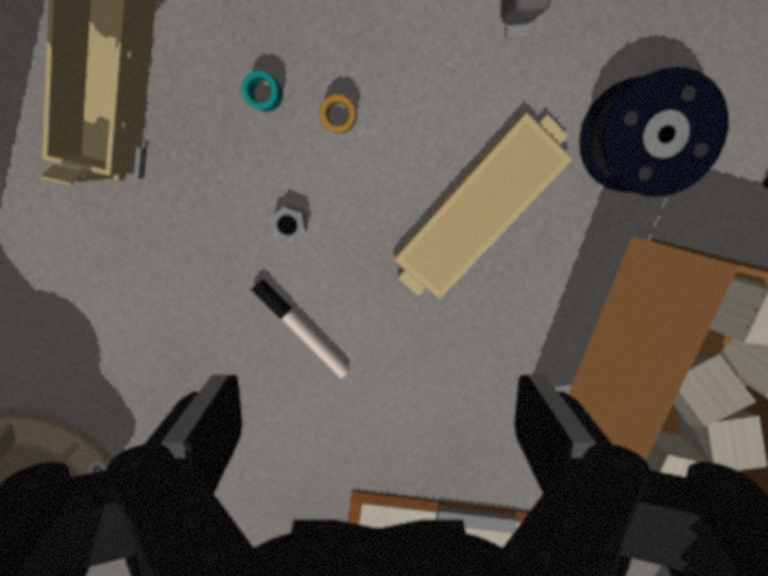

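The wrist view shows the brass bush at (338,113), with the turquoise look-alike at (262,90). The nut is at (288,224), the cover at (485,205) and the box at top left. Bush and nut choices are clear. Next I'll move over the nut.

{"fn": "jog_arm", "kwargs": {"moves": [{"fingers": 0.2,"slide": [11,-96,190],"angular": [0,0,0]},{"fingers": 0.2,"slide": [11,-96,190],"angular": [0,0,0]},{"fingers": 0.2,"slide": [11,-96,190],"angular": [0,0,0]},{"fingers": 0.2,"slide": [11,-96,190],"angular": [0,0,0]},{"fingers": 0.2,"slide": [11,-96,190],"angular": [0,0,0]},{"fingers": 0.2,"slide": [11,-96,190],"angular": [0,0,0]},{"fingers": 0.2,"slide": [11,-96,190],"angular": [0,0,0]},{"fingers": 0.2,"slide": [11,-96,190],"angular": [0,0,0]}]}}

```text
clock: 3.2
tcp_pos: [0.4312, -0.1998, 0.1706]
orientation: [0.001, 0.986, 0.167, 0.001]
wrist_force: [0.4, -0.0, 0.1]
finger_gap: 0.0684
grip_force: 0.0
```

```bash
python3 look.py wrist w3 nut bush;  python3 -c "
from h import *
s=get_state();print(s['finger_gap'])
go([.43,-.199,.013])
p=shot('top')
import pickle
for a in ((258.7,151),(265,219)): print('box end',px2w(p,a,.06))
for a in ((380.9,166.7),(364,221)): print('cov end',px2w(p,a,.012))
"
```

```text
nut [([252.0, 182.0], 0.9, [0.4287, -0.2012])]
bush [([230.0, 45.0], 0.79, [0.5404, -0.1422]), ([311.0, 68.0], 0.65, [0.546, -0.2163])]
3.35 [ 0.4327 -0.2005  0.172 ] [-0.6   0.16 -0.33  1.07 -0.    2.2 ]
0.06828298740664877
slide [ -2.6  -3.1 159. ]  ty_yaw -70.8
box end [0.63821237 0.00995602 0.06      ]
box end [ 0.41602584 -0.01250104  0.06      ]
cov end [ 0.59597401 -0.41118963  0.012     ]
cov end [ 0.40961323 -0.35127708  0.012     ]
```

View pics/w3.png

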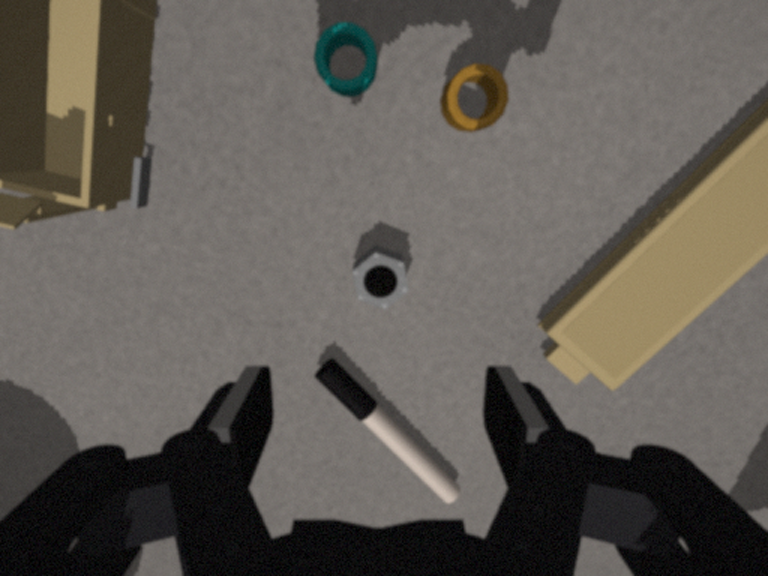

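The close view shows the nut at (380,280) with its flats facing the fingers, so the grasp is aligned as is.

{"fn": "jog_arm", "kwargs": {"moves": [{"fingers": 0.2,"slide": [-4,-3,40],"angular": [0,0,0]},{"fingers": 0.2,"slide": [-4,-3,80],"angular": [0,0,0]},{"fingers": 0.2,"slide": [-4,-3,120],"angular": [0,0,0]},{"fingers": 0.2,"slide": [-4,-3,145],"angular": [0,0,0]},{"fingers": 0.2,"slide": [-4,-3,159],"angular": [0,0,0]},{"fingers": 0.2,"slide": [-4,-3,159],"angular": [0,0,0]},{"fingers": 1,"slide": [-4,-3,159],"angular": [0,0,0]},{"fingers": 1,"slide": [-4,-3,159],"angular": [0,0,0]},{"fingers": 1,"slide": [-4,-3,159],"angular": [0,0,0]},{"fingers": 1,"slide": [-4,-3,159],"angular": [0,0,0]}], "squeeze": 60}}

```text
clock: 4.23
tcp_pos: [0.4277, -0.1979, 0.0125]
orientation: [0.002, 0.986, 0.168, 0.002]
wrist_force: [-0.9, -1.1, 4.6]
finger_gap: 0.0314
grip_force: 59.5
```

{"fn": "jog_arm", "kwargs": {"moves": [{"fingers": 1,"slide": [0,0,0],"angular": [0,0,0]},{"fingers": 1,"slide": [0,0,0],"angular": [0,0,0]},{"fingers": 1,"slide": [0,0,-10],"angular": [0,0,0]},{"fingers": 1,"slide": [0,0,-40],"angular": [0,0,0]},{"fingers": 1,"slide": [0,0,-80],"angular": [0,0,0]},{"fingers": 1,"slide": [0,0,-120],"angular": [0,0,0]},{"fingers": 1,"slide": [0,0,-150],"angular": [0,0,0]},{"fingers": 1,"slide": [0,0,-150],"angular": [0,0,0]}]}}

```text
clock: 4.9
tcp_pos: [0.4295, -0.1988, 0.168]
orientation: [0.005, 0.986, 0.168, 0.005]
wrist_force: [1.2, -1.4, -1.6]
finger_gap: 0.0313
grip_force: 59.8
```

```bash
python3 look.py wrist - nut box_rim:.055 bush;  python3 -c "
from h import *
go([.5315,-.0115,.18],5.8)"
```

```text
nut [([249.0, 249.0], 0.82, [0.36, -0.2223]), ([312.0, 66.0], 0.28, [0.5474, -0.2162])]
box_rim []
bush [([231.0, 44.0], 0.95, [0.5406, -0.1425]), ([313.0, 68.0], 0.89, [0.5467, -0.2174])]
5.1 [ 0.4252 -0.1959  0.1597] [-0.6   0.15 -0.37  1.05 -0.    2.2 ]
slide [ 161.3 -139.   -20.3]  ty_yaw -70.7  turn_z -76.5
```

{"fn": "jog_arm", "kwargs": {"moves": [{"fingers": 1,"slide": [20,-17,-40],"angular": [0,0,-7]},{"fingers": 1,"slide": [50,-40,-80],"angular": [0,0,-14]},{"fingers": 1,"slide": [80,-65,-100],"angular": [0,0,-21]},{"fingers": 1,"slide": [110,-90,-120],"angular": [0,0,-28]},{"fingers": 1,"slide": [140,-115,-140],"angular": [0,0,-35]},{"fingers": 1,"slide": [161,-139,-150],"angular": [0,0,-42]},{"fingers": 1,"slide": [161,-139,-160],"angular": [0,0,-49]},{"fingers": 1,"slide": [161,-139,-160],"angular": [0,0,-56]},{"fingers": 1,"slide": [161,-139,-160],"angular": [0,0,-63]},{"fingers": 1,"slide": [161,-139,-160],"angular": [0,0,-70]}]}}

```text
clock: 5.93
tcp_pos: [0.5315, -0.0111, 0.3182]
orientation: [-0.001, 0.709, 0.705, -0.001]
wrist_force: [0.4, 0.1, -1.4]
finger_gap: 0.0314
grip_force: 59.9
```

{"fn": "jog_arm", "kwargs": {"moves": [{"fingers": 1,"slide": [0,0,0],"angular": [0,0,-6.5]},{"fingers": 1,"slide": [0,0,0],"angular": [0,0,-6.5]},{"fingers": 1,"slide": [0,0,0],"angular": [0,0,-6.5]}]}}

```text
clock: 6.18
tcp_pos: [0.5313, -0.0119, 0.3185]
orientation: [-0.001, 0.672, 0.741, -0.001]
wrist_force: [-0.2, -2.0, -1.2]
finger_gap: 0.0314
grip_force: 60.0
```

```bash
python3 look.py wrist w4 box_rim:.055 box_floor:.004;  python3 -c "
from h import *
go([.5315,-.0115,.18],5.8)"
```

```text
box_rim [([251.0, 150.0], 0.71, [0.5301, 0.0012]), ([249.0, 145.0], 0.48, [0.5262, 0.0078])]
box_floor [([250.0, 144.0], 0.73, [0.5275, 0.0016]), ([253.0, 253.0], 0.22, [0.5495, -0.1673])]
6.3333 [ 0.5316 -0.012   0.3195] [-0.17  0.22  0.11  1.46 -0.    1.3 ]
slide [  0.5   0.2 139.5]  ty_yaw 5.7  turn_z -0.1
```

View pics/w4.png

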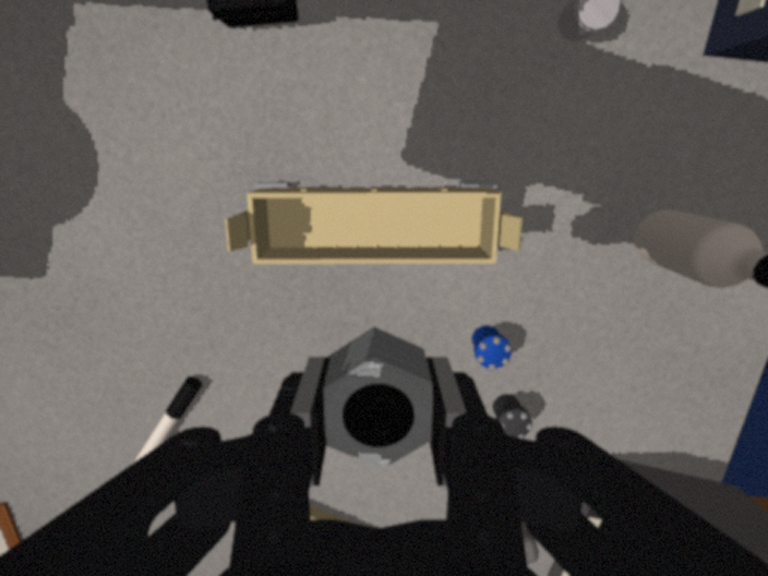

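The view shows the nut held, with its hex between the fingers. The empty box is seen squarely, with outer rim corners at about (248,194), (501,193), (253,264) and (497,264).

Run:
```python
from h import *
p=shot("wrist")
# detect rim by colour: box mask, cornerize
im=p["color"].astype(int); m=((im[:,:,0]-im[:,:,2]>25)&(im[:,:,0]>80)).astype(np.uint8)
m[:100]=0;m[185:]=0
n,l,st,c=cv2.connectedComponentsWithStats(m); print(st[st[:,4]>200])
C=[(248,194),(501,193),(253,264),(497,264)]
W=np.array([px2w(p,(u/1.5,v/1.5),.055)[:2] for u,v in C]); print(W.round(4), W.mean(0))
d=W[1]-W[0],W[3]-W[2]
print([(np.linalg.norm(x)*1e3,np.degrees(np.arctan2(x[1],x[0]))) for x in d], np.linalg.norm(W[0]-W[2]))
H=[(238,231),(511,231)]
print([px2w(p,(u/1.5,v/1.5),.07)[:2].round(4) for u,v in H])
```

```text
[[     0      0    512    384 187840]
 [   149    124    199     52   8766]]
[[ 0.4219  0.0165]
 [ 0.6304  0.038 ]
 [ 0.4273 -0.0429]
 [ 0.6376 -0.0219]] [ 0.52930535 -0.00258069]
[(np.float64(209.62476547470897), np.float64(5.903529340277366)), (np.float64(211.2863930690936), np.float64(5.694354492673738))] 0.059593299628685634
[array([ 0.4183, -0.0124]), array([0.6399, 0.0097])]
```

{"fn": "jog_arm", "kwargs": {"moves": [{"fingers": 1,"slide": [10,-59,30],"angular": [0,0,0]},{"fingers": 1,"slide": [10,-59,60],"angular": [0,0,0]},{"fingers": 1,"slide": [10,-59,100],"angular": [0,0,0]},{"fingers": 1,"slide": [10,-59,140],"angular": [0,0,0]},{"fingers": 1,"slide": [10,-59,180],"angular": [0,0,0]},{"fingers": 1,"slide": [10,-59,215],"angular": [0,0,0]},{"fingers": 1,"slide": [10,-59,245],"angular": [0,0,0]},{"fingers": 1,"slide": [10,-59,270],"angular": [0,0,0]},{"fingers": 1,"slide": [10,-59,290],"angular": [0,0,0]},{"fingers": 1,"slide": [10,-59,298],"angular": [0,0,0]}]}}

```text
clock: 7.22
tcp_pos: [0.4702, -0.0077, 0.0197]
orientation: [-0.002, 0.671, 0.742, -0.001]
wrist_force: [1.6, -0.0, 0.0]
finger_gap: 0.0314
grip_force: 60.2
```

{"fn": "jog_arm", "kwargs": {"moves": [{"fingers": 1,"slide": [0,0,0],"angular": [0,0,0]},{"fingers": 0.44,"slide": [0,0,0],"angular": [0,0,0]},{"fingers": 0.44,"slide": [0,0,0],"angular": [0,0,0]},{"fingers": 0.44,"slide": [0,0,0],"angular": [0,0,0]},{"fingers": 0.44,"slide": [0,0,-15],"angular": [0,0,0]},{"fingers": 0.44,"slide": [0,0,-50],"angular": [0,0,0]},{"fingers": 0.44,"slide": [0,0,-90],"angular": [0,0,0]},{"fingers": 0.44,"slide": [0,0,-130],"angular": [0,0,0]},{"fingers": 0.44,"slide": [0,0,-160],"angular": [0,0,0]},{"fingers": 0.44,"slide": [0,0,-180],"angular": [0,0,0]}]}}

```text
clock: 8.05
tcp_pos: [0.4732, -0.0083, 0.2073]
orientation: [0.003, 0.67, 0.742, 0.001]
wrist_force: [1.4, -1.1, -0.9]
finger_gap: 0.048
grip_force: 0.0
```

{"fn": "jog_arm", "kwargs": {"moves": [{"fingers": 0.3,"slide": [-215,52,0],"angular": [0,0,0]},{"fingers": 0.3,"slide": [-215,52,0],"angular": [0,0,0]},{"fingers": 0.3,"slide": [-215,52,0],"angular": [0,0,0]},{"fingers": 0.3,"slide": [-215,52,0],"angular": [0,0,0]},{"fingers": 0.3,"slide": [-215,52,0],"angular": [0,0,0]},{"fingers": 0.3,"slide": [-215,52,0],"angular": [0,0,0]},{"fingers": 0.3,"slide": [-215,52,0],"angular": [0,0,0]},{"fingers": 0.3,"slide": [-215,52,0],"angular": [0,0,0]},{"fingers": 0.3,"slide": [-215,52,0],"angular": [0,0,0]}]}}

```text
clock: 8.8
tcp_pos: [0.5448, -0.2154, 0.2026]
orientation: [-0.0, 0.67, 0.742, -0.0]
wrist_force: [-0.9, 0.5, 0.2]
finger_gap: 0.0598
grip_force: 0.0
```

```bash
python3 look.py wrist w5 bush button_bit nut cover;  python3 -c "
from h import *
go([.5455,-.2165,.015],5.8)"
```

```text
bush [([252.0, 171.0], 0.91, [0.5463, -0.2153]), ([256.0, 103.0], 0.85, [0.5427, -0.1435])]
button_bit [([393.0, 224.0], 0.94, [0.7139, -0.261]), ([368.0, 81.0], 0.85, [0.6532, -0.1112]), ([386.0, 161.0], 0.56, [0.6897, -0.189])]
nut [([209.0, 299.0], 0.41, [0.5103, -0.3823])]
cover [([208.0, 300.0], 0.82, [0.5081, -0.3844])]
9.05 [ 0.5454 -0.2153  0.2028] [-0.51  0.35 -0.    1.22 -0.    0.96]
slide [-1.100e+00 -1.000e-01  1.878e+02]  ty_yaw 5.9  turn_z 0.1
```

View pics/w5.png

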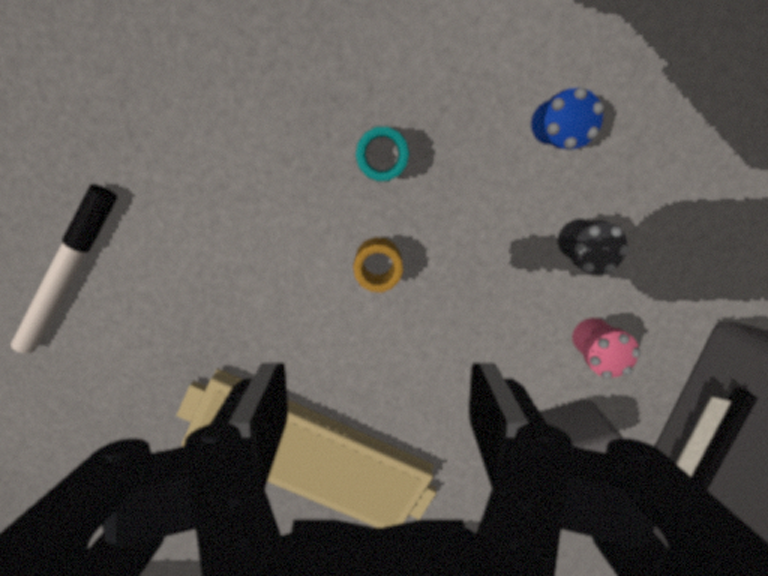

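The view shows the brass bush at (378,265) and the dark bit at (597,246), between the blue (572,118) and the pink (612,353) ones. The bush is directly below, so I'll grip it and carry it to the box.

{"fn": "jog_arm", "kwargs": {"moves": [{"fingers": 0.3,"slide": [0,0,40],"angular": [0,0,0]},{"fingers": 0.3,"slide": [0,0,80],"angular": [0,0,0]},{"fingers": 0.3,"slide": [0,0,120],"angular": [0,0,0]},{"fingers": 0.3,"slide": [0,0,155],"angular": [0,0,0]},{"fingers": 0.3,"slide": [0,0,180],"angular": [0,0,0]},{"fingers": 0.3,"slide": [0,0,187],"angular": [0,0,0]},{"fingers": 1,"slide": [0,0,187],"angular": [0,0,0]},{"fingers": 1,"slide": [0,0,187],"angular": [0,0,0]},{"fingers": 1,"slide": [0,0,187],"angular": [0,0,0]},{"fingers": 1,"slide": [0,0,187],"angular": [0,0,0]}]}}

```text
clock: 9.88
tcp_pos: [0.5471, -0.2174, 0.0175]
orientation: [0.002, 0.67, 0.742, 0.0]
wrist_force: [-0.6, -0.5, -0.5]
finger_gap: 0.0328
grip_force: 59.6
```

{"fn": "jog_arm", "kwargs": {"moves": [{"fingers": 1,"slide": [0,0,0],"angular": [0,0,0]},{"fingers": 1,"slide": [0,0,-20],"angular": [0,0,0]},{"fingers": 1,"slide": [0,0,-60],"angular": [0,0,0]},{"fingers": 1,"slide": [0,0,-100],"angular": [0,0,0]},{"fingers": 1,"slide": [35,1,-120],"angular": [0,0,0]},{"fingers": 1,"slide": [70,2,-130],"angular": [0,0,0]},{"fingers": 1,"slide": [110,4,-130],"angular": [0,0,0]},{"fingers": 1,"slide": [150,5,-130],"angular": [0,0,0]},{"fingers": 1,"slide": [190,6,-130],"angular": [0,0,0]},{"fingers": 1,"slide": [214,7,-130],"angular": [0,0,0]}]}}

```text
clock: 10.72
tcp_pos: [0.5302, 0.0003, 0.1465]
orientation: [0.0, 0.67, 0.743, 0.001]
wrist_force: [1.2, -0.1, -1.8]
finger_gap: 0.0325
grip_force: 59.9
```

{"fn": "jog_arm", "kwargs": {"moves": [{"fingers": 1,"slide": [0,0,0],"angular": [0,0,0]},{"fingers": 1,"slide": [0,0,20],"angular": [0,0,0]}]}}

```text
clock: 10.88
tcp_pos: [0.5338, -0.0019, 0.1296]
orientation: [0.004, 0.669, 0.743, 0.002]
wrist_force: [0.1, 0.2, -1.3]
finger_gap: 0.0329
grip_force: 59.9
```

```bash
python3 -c "
from h import *
go([.5315,-.0018,.021],5.75)"
```

```text
slide [  0.6  -3.2 108.6]  ty_yaw 6.0  turn_z 0.2
```

{"fn": "jog_arm", "kwargs": {"moves": [{"fingers": 1,"slide": [0,0,35],"angular": [0,0,0]},{"fingers": 1,"slide": [0,0,65],"angular": [0,0,0]},{"fingers": 1,"slide": [0,0,90],"angular": [0,0,0]},{"fingers": 1,"slide": [0,0,105],"angular": [0,0,0]},{"fingers": 1,"slide": [0,0,105],"angular": [0,0,0]},{"fingers": 0.46,"slide": [0,0,105],"angular": [0,0,0]},{"fingers": 0.46,"slide": [0,0,105],"angular": [0,0,0]},{"fingers": 0.46,"slide": [0,0,105],"angular": [0,0,0]},{"fingers": 0.46,"slide": [0,0,80],"angular": [0,0,0]},{"fingers": 0.46,"slide": [0,0,50],"angular": [0,0,0]}]}}

```text
clock: 11.72
tcp_pos: [0.5291, -0.003, 0.0744]
orientation: [-0.002, 0.671, 0.742, -0.001]
wrist_force: [0.2, 0.1, 0.3]
finger_gap: 0.0464
grip_force: 0.0
```

{"fn": "jog_arm", "kwargs": {"moves": [{"fingers": 0.46,"slide": [0,0,-40],"angular": [0,0,0]},{"fingers": 0.46,"slide": [0,0,-80],"angular": [0,0,0]},{"fingers": 0.46,"slide": [-30,20,-105],"angular": [0,0,0]},{"fingers": 0.4,"slide": [-60,40,-125],"angular": [0,0,0]},{"fingers": 0.3,"slide": [-95,65,-125],"angular": [0,0,0]},{"fingers": 0.3,"slide": [-130,90,-125],"angular": [0,0,0]},{"fingers": 0.3,"slide": [-165,115,-125],"angular": [0,0,0]},{"fingers": 0.3,"slide": [-202,138,-125],"angular": [0,0,0]},{"fingers": 0.3,"slide": [-202,138,-125],"angular": [0,0,0]},{"fingers": 0.3,"slide": [-202,138,-125],"angular": [0,0,0]}]}}

```text
clock: 12.55
tcp_pos: [0.6897, -0.1932, 0.1989]
orientation: [0.0, 0.672, 0.741, -0.0]
wrist_force: [-0.0, -0.0, -0.3]
finger_gap: 0.0596
grip_force: 0.0
```

```bash
python3 look.py wrist w6 button_bit cover;  python3 -c "
from h import *
p=shot('wrist');im=p['color'][100:260,150:360].astype(int)
m=((im.max(2)<75)).astype(np.uint8)
n,l,st,c=cv2.connectedComponentsWithStats(m)
for a,b in zip(st,c):
  if a[4]>80:print(a,b+[150,100],px2w(p,b+[150,100],.036))
go([.6897,-.189,.025],5.75)"
```

```text
button_bit [([251.0, 167.0], 0.77, [0.6897, -0.1877]), ([266.0, 232.0], 0.69, [0.7145, -0.2613]), ([220.0, 91.0], 0.63, [0.6517, -0.1139])]
cover [([60.0, 317.0], 0.68, [0.4695, -0.4024])]
12.7 [ 0.688  -0.1892  0.2007] [-0.38  0.61  0.41  1.37  0.    1.09]
[    0     0   210   160 31481] [253.0969156  176.75785394] [ 0.69047303 -0.18599885  0.036     ]
[ 85  57  34  37 765] [251.11764706 175.01176471] [ 0.68838298 -0.184462    0.036     ]
[164 124  46  36 904] [340.31415929 246.8949115 ] [ 0.78862918 -0.25147639  0.036     ]
[  5 142  36  18 412] [176.76941748 252.46601942] [ 0.61923566 -0.27526783  0.036     ]
slide [ -0.5   1.7 176. ]  ty_yaw 5.9  turn_z 0.1
```

View pics/w6.png

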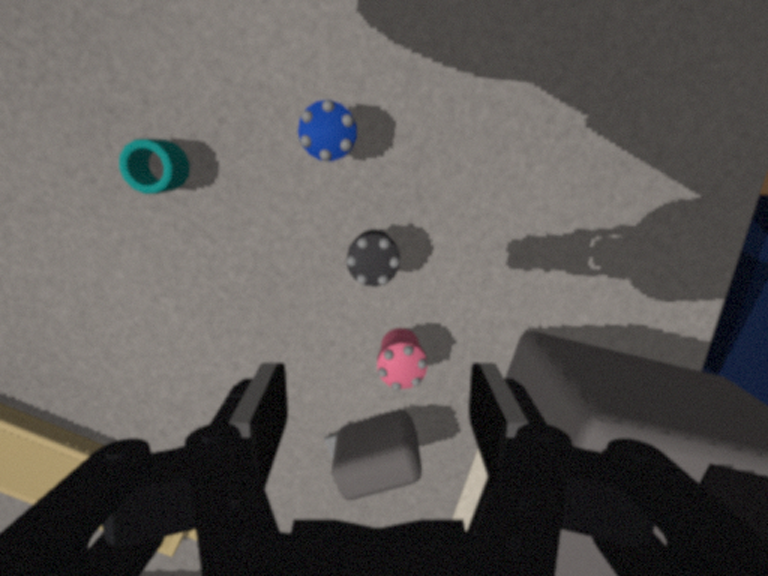

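The view shows the dark bit at (372,258) under the gripper, with blue at (327,130) and pink at (401,360) either side and clear of the fingers' line.

{"fn": "jog_arm", "kwargs": {"moves": [{"fingers": 0.3,"slide": [4,0,40],"angular": [0,0,0]},{"fingers": 0.3,"slide": [4,0,80],"angular": [0,0,0]},{"fingers": 0.3,"slide": [4,0,115],"angular": [0,0,0]},{"fingers": 0.3,"slide": [4,0,145],"angular": [0,0,0]},{"fingers": 0.3,"slide": [4,0,168],"angular": [0,0,0]},{"fingers": 0.3,"slide": [4,0,175],"angular": [0,0,0]},{"fingers": 1,"slide": [4,0,175],"angular": [0,0,0]},{"fingers": 1,"slide": [4,0,175],"angular": [0,0,0]},{"fingers": 1,"slide": [4,0,175],"angular": [0,0,0]},{"fingers": 1,"slide": [4,0,175],"angular": [0,0,0]}]}}

```text
clock: 13.58
tcp_pos: [0.6897, -0.1864, 0.0279]
orientation: [0.002, 0.67, 0.742, 0.001]
wrist_force: [-0.1, -0.4, -1.9]
finger_gap: 0.0325
grip_force: 59.5
```

{"fn": "jog_arm", "kwargs": {"moves": [{"fingers": 1,"slide": [0,0,0],"angular": [0,0,0]},{"fingers": 1,"slide": [0,0,-20],"angular": [0,0,0]},{"fingers": 1,"slide": [0,0,-60],"angular": [0,0,0]},{"fingers": 1,"slide": [0,0,-100],"angular": [0,0,0]},{"fingers": 1,"slide": [30,-12,-120],"angular": [0,0,0]},{"fingers": 1,"slide": [65,-26,-130],"angular": [0,0,0]},{"fingers": 1,"slide": [100,-40,-130],"angular": [0,0,0]},{"fingers": 1,"slide": [135,-54,-130],"angular": [0,0,0]},{"fingers": 1,"slide": [170,-68,-130],"angular": [0,0,0]},{"fingers": 1,"slide": [198,-79,-130],"angular": [0,0,0]}]}}

```text
clock: 14.42
tcp_pos: [0.5882, 0.005, 0.1563]
orientation: [0.0, 0.67, 0.742, 0.0]
wrist_force: [-0.5, 0.0, -2.2]
finger_gap: 0.0327
grip_force: 60.1
```

{"fn": "jog_arm", "kwargs": {"moves": [{"fingers": 1,"slide": [0,0,0],"angular": [0,0,0]},{"fingers": 1,"slide": [0,0,0],"angular": [0,0,0]}]}}

```text
clock: 14.58
tcp_pos: [0.5892, 0.0044, 0.1565]
orientation: [0.001, 0.669, 0.743, 0.0]
wrist_force: [0.9, 0.1, -1.7]
finger_gap: 0.0321
grip_force: 60.1
```

```bash
python3 -c "
from h import *
go([.5892,.004,.031],5.75)
import sys;print(get_state()['finger_gap'])
p=shot('wrist');save(p,'w7.png',k=1.5)
"
```

```text
slide [ -0.4  -0.2 125.5]  ty_yaw 6.0  turn_z 0.2
0.03209514444132282
```

View pics/w7.png

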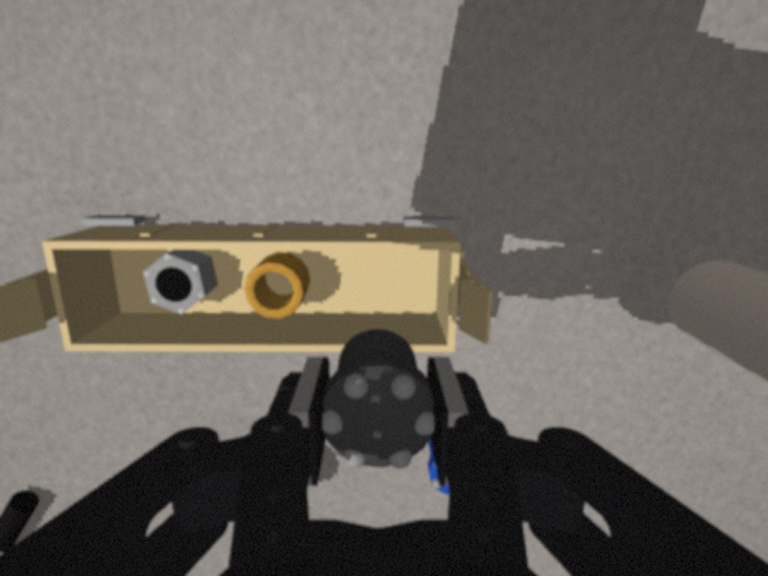

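The view shows the nut at (177,283) and the bush at (276,288) standing in the box, with the bit held above its free end. I'll lower and release it, then go and look at the cover.

{"fn": "jog_arm", "kwargs": {"moves": [{"fingers": 1,"slide": [0,0,40],"angular": [0,0,0]},{"fingers": 1,"slide": [0,0,75],"angular": [0,0,0]},{"fingers": 1,"slide": [0,0,105],"angular": [0,0,0]},{"fingers": 1,"slide": [0,0,124],"angular": [0,0,0]},{"fingers": 1,"slide": [0,0,124],"angular": [0,0,0]},{"fingers": 0.47,"slide": [0,0,124],"angular": [0,0,0]},{"fingers": 0.47,"slide": [0,0,124],"angular": [0,0,0]},{"fingers": 0.47,"slide": [0,0,124],"angular": [0,0,0]},{"fingers": 0.47,"slide": [0,0,105],"angular": [0,0,0]},{"fingers": 0.47,"slide": [0,0,70],"angular": [0,0,0]}]}}

```text
clock: 15.47
tcp_pos: [0.5873, 0.0015, 0.0819]
orientation: [-0.003, 0.671, 0.741, -0.002]
wrist_force: [0.1, 0.1, -0.3]
finger_gap: 0.0454
grip_force: 0.0
```

{"fn": "jog_arm", "kwargs": {"moves": [{"fingers": 0.47,"slide": [0,0,-40],"angular": [0,0,0]},{"fingers": 0.4,"slide": [0,0,-80],"angular": [0,0,0]},{"fingers": 0.2,"slide": [-30,-10,-110],"angular": [0,0,-7]},{"fingers": 0,"slide": [-65,-21,-130],"angular": [0,0,-14]},{"fingers": 0,"slide": [-100,-32,-150],"angular": [0,0,-21]},{"fingers": 0,"slide": [-138,-44,-165],"angular": [0,0,-28]},{"fingers": 0,"slide": [-176,-56,-180],"angular": [0,0,-35]},{"fingers": 0,"slide": [-214,-68,-190],"angular": [0,0,-42]},{"fingers": 0,"slide": [-252,-80,-200],"angular": [0,0,-49]},{"fingers": 0,"slide": [-290,-92,-210],"angular": [0,0,-56]}]}}

```text
clock: 16.3
tcp_pos: [0.5294, -0.2873, 0.294]
orientation: [0.001, 0.249, 0.969, -0.001]
wrist_force: [0.8, -0.2, -0.3]
finger_gap: 0.0854
grip_force: 0.0
```

{"fn": "jog_arm", "kwargs": {"moves": [{"fingers": 0,"slide": [0,0,0],"angular": [0,0,-7]},{"fingers": 0,"slide": [0,0,0],"angular": [0,0,-10]},{"fingers": 0,"slide": [0,0,0],"angular": [0,0,-10]}]}}

```text
clock: 16.55
tcp_pos: [0.5296, -0.2867, 0.293]
orientation: [0.001, 0.167, 0.986, -0.001]
wrist_force: [-0.2, -0.7, -0.5]
finger_gap: 0.0856
grip_force: 0.0
```

```bash
python3 look.py wrist w8 cover:0;  python3 -c "
from h import *
go([.507,-.383,.25],72)"; python3 look.py top - cover
```

```text
cover [([157.0, 143.0], 0.84, [0.4722, -0.401])]
16.65 [ 0.5298 -0.285   0.2926] [-0.63  0.36  0.23  1.44 -0.   -0.29]
slide [ -10.7 -100.    42.7]  ty_yaw 70.8  turn_z -1.2
cover []
16.75 [ 0.5299 -0.2838  0.2925] [-0.63  0.36  0.23  1.44 -0.   -0.29]
```

View pics/w8.png

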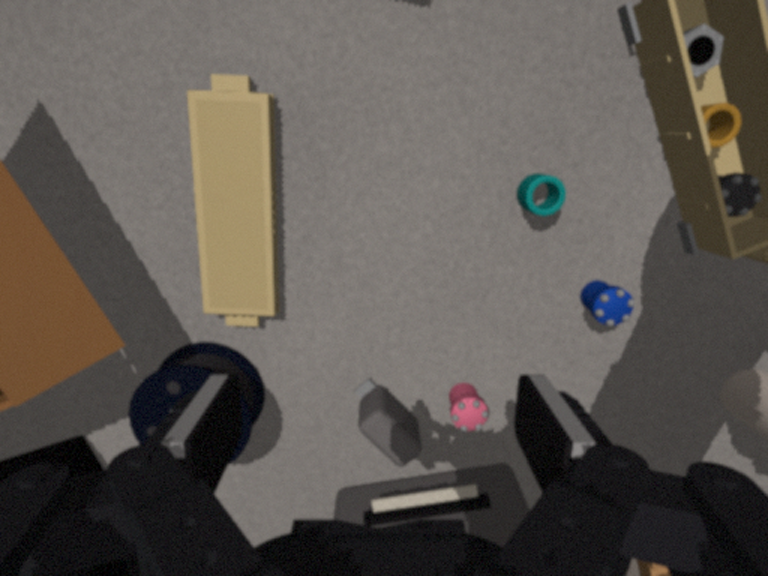

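The view shows the nut, bush and bit all in the box at upper right. The cover was knocked and now has deck corners at (188,92), (270,95), (275,317) and (204,313).

Run:
```python
from h import *
p=shot("wrist")
W=np.array([px2w(p,(u/1.5,v/1.5),.02)[:2] for u,v in [(188,92),(270,95),(275,317),(204,313)]])
print(W.round(4),W.mean(0)); a=W[3]-W[0];b=W[2]-W[1];c=(a+b)
print(np.linalg.norm(a),np.linalg.norm(b),np.linalg.norm(W[0]-W[1]),np.linalg.norm(W[2]-W[3]),np.degrees(np.arctan2(c[1],c[0])))
go([*W.mean(0),.2],np.degrees(np.arctan2(c[1],c[0]))+90)
```

```text
[[ 0.3707 -0.3875]
 [ 0.3941 -0.3267]
 [ 0.5693 -0.3959]
 [ 0.5445 -0.4556]] [ 0.46965941 -0.39143248]
0.1866149558930041 0.18828507688955207 0.06515857847107216 0.06464726346583512 -21.47815093035613
slide [  21.8 -121.7   92.5]  ty_yaw 70.9  turn_z 2.4
```

{"fn": "jog_arm", "kwargs": {"moves": [{"fingers": 0,"slide": [6,-35,20],"angular": [0,0,2.4]},{"fingers": 0,"slide": [14,-70,45],"angular": [0,0,2.4]},{"fingers": 0,"slide": [20,-105,70],"angular": [0,0,2.4]},{"fingers": 0,"slide": [22,-122,92],"angular": [0,0,2.4]},{"fingers": 0,"slide": [22,-122,92],"angular": [0,0,2.4]},{"fingers": 0,"slide": [22,-122,92],"angular": [0,0,2.4]}]}}

```text
clock: 17.3
tcp_pos: [0.4681, -0.3914, 0.1987]
orientation: [-0.001, 0.187, 0.982, 0.001]
wrist_force: [0.5, 0.1, -0.5]
finger_gap: 0.0855
grip_force: 0.0
```

Run:
```python
from h import *
p=shot("wrist"); print([ (q["point"],q["p"],px2w(p,q["point"],0)) for q in tip_of("cover",p)[:2]])
im=p["color"].astype(int); m=((im[:,:,0]-im[:,:,2]>25)&(im[:,:,0]>100)).astype(np.uint8); m[235:]=0
n,l,st,c=cv2.connectedComponentsWithStats(m); i=1+np.argmax(st[1:,4]); print(st[i])
# left/right deck edges per row
for r in (120,150,180,210):
    x=np.where(l[r]==i)[0]; A=px2w(p,(x[0],r),.02);B=px2w(p,(x[-1]+1,r),.02); T=np.linalg.inv(tool())
    print(r,x[0],x[-1],[ (T@np.append(v,1))[:2].round(4) for v in (A,B)])
go([.4697,-.3914,.009],68.5)
```

```text
[([246.9, 176.2], 0.75, array([ 0.47195634, -0.39710115,  0.        ]))]
[    0    56   124   179 11162]
120 0 45 [array([ 0.0572, -0.2423]), array([ 0.0571, -0.198 ])]
150 0 64 [array([ 0.0283, -0.2491]), array([ 0.0281, -0.1847])]
180 0 85 [array([-0.0023, -0.2564]), array([-0.0026, -0.1687])]
210 0 106 [array([-0.0348, -0.264 ]), array([-0.0351, -0.1517])]
slide [  0.3  -0.3 192.3]  ty_yaw 68.6  turn_z 0.1
```

Run:
```python
from h import *
p=shot("wrist"); T=np.linalg.inv(tool())
im=p["color"].astype(int); m=((im[:,:,0]-im[:,:,2]>25)&(im[:,:,0]>100)).astype(np.uint8)
n,l,st,c=cv2.connectedComponentsWithStats(m); i=l[170,250]; print(i,st[i])
for r in (60,90,120,150,180,210):
    x=np.where(l[r]==i)[0]; v=[(T@np.append(px2w(p,(u,r),.02),1))[:2].round(4) for u in (x[0],x[-1]+1)]
    print(r,x[0],x[-1],v,(v[0]+v[1])/2)
```

```text
2 [  211    61    70   204 12516]Traceback (most recent call last):
  File "<stdin>", line 6, in <module>
IndexError: index 0 is out of bounds for axis 0 with size 0
```

Run:
```python
from h import *
p=shot("wrist"); T=np.linalg.inv(tool()); print(p["cx"],p["cy"],p["fovy"])
im=p["color"].astype(int); m=((im[:,:,0]-im[:,:,2]>25)&(im[:,:,0]>100)).astype(np.uint8)
n,l,st,c=cv2.connectedComponentsWithStats(m); i=l[170,250]; print(i,st[i])
for r in (90,120,150,180,210,240):
    x=np.where(l[r]==i)[0]; v=[(T@np.append(px2w(p,(u,r),.02),1))[:2].round(4) for u in (x[0],x[-1]+1)]
    print(r,x[0],x[-1],v,(v[0]+v[1])/2)
```

```text
251.7569253397626 194.9728272379825 63.04865774677792
2 [  211    60    70   204 12487]
90 211 280 [array([ 0.082 , -0.0377]), array([0.082 , 0.0288])] [ 0.082   -0.00445]
120 212 279 [array([ 0.0543, -0.0377]), array([0.0543, 0.0286])] [ 0.0543  -0.00455]
150 213 278 [array([ 0.025 , -0.0379]), array([0.025 , 0.0283])] [ 0.025  -0.0048]
180 214 278 [array([-0.006, -0.038]), array([-0.006 ,  0.0291])] [-0.006   -0.00445]
210 215 277 [array([-0.0389, -0.0381]), array([-0.0389,  0.0289])] [-0.0389 -0.0046]
240 217 276 [array([-0.0738, -0.0371]), array([-0.0738,  0.0286])] [-0.0738  -0.00425]
```

{"fn": "jog_arm", "kwargs": {"moves": [{"fingers": 0,"slide": [2,-4.5,40],"angular": [0,0,0]},{"fingers": 0,"slide": [2,-4.5,80],"angular": [0,0,0]},{"fingers": 0,"slide": [2,-4.5,120],"angular": [0,0,0]},{"fingers": 0,"slide": [2,-4.5,155],"angular": [0,0,0]},{"fingers": 0,"slide": [2,-4.5,180],"angular": [0,0,0]},{"fingers": 0,"slide": [2,-4.5,191],"angular": [0,0,0]},{"fingers": 0,"slide": [2,-4.5,191],"angular": [0,0,0]},{"fingers": 1,"slide": [2,-4.5,191],"angular": [0,0,0]},{"fingers": 1,"slide": [2,-4.5,191],"angular": [0,0,0]},{"fingers": 1,"slide": [2,-4.5,191],"angular": [0,0,0]}], "squeeze": 90}}

```text
clock: 18.33
tcp_pos: [0.4678, -0.3969, 0.0129]
orientation: [0.002, 0.186, 0.983, -0.002]
wrist_force: [0.5, -0.6, -1.2]
finger_gap: 0.0639
grip_force: 98.7
```

{"fn": "jog_arm", "kwargs": {"moves": [{"fingers": 1,"slide": [0,0,0],"angular": [0,0,0]},{"fingers": 1,"slide": [0,0,-15],"angular": [0,0,0]},{"fingers": 1,"slide": [0,0,-50],"angular": [0,0,0]},{"fingers": 1,"slide": [0,0,-90],"angular": [0,0,0]},{"fingers": 1,"slide": [0,0,-130],"angular": [0,0,0]},{"fingers": 1,"slide": [0,0,-170],"angular": [0,0,0]},{"fingers": 1,"slide": [0,0,-200],"angular": [0,0,0]},{"fingers": 1,"slide": [0,0,-200],"angular": [0,0,0]}]}}

```text
clock: 19.0
tcp_pos: [0.4684, -0.398, 0.219]
orientation: [0.006, 0.186, 0.983, -0.004]
wrist_force: [1.0, -0.6, -0.8]
finger_gap: 0.0636
grip_force: 99.1
```

```bash
python3 -c "
from h import *
p=shot('wrist');save(p,'w9.png',k=1.5)
go([.5295,-.002,.2],95.75);s=get_state();print(s['finger_gap'],s['wrist_force'],s['joint_pos'])
print([ (q['point'],q['p']) for q in tip_of('cover',p)[:2]])"
```

```text
slide [ 86.9 390.6  12.7]  ty_yaw 68.6  turn_z -27.2
0.06375296588372704 [ 0.74753301  0.72594081 -1.8997241 ] [-8.34881386e-01  3.87954466e-01  8.74334542e-02  1.25954806e+00
 -7.28791027e-05 -4.61017495e-01]
[]
```

View pics/w9.png

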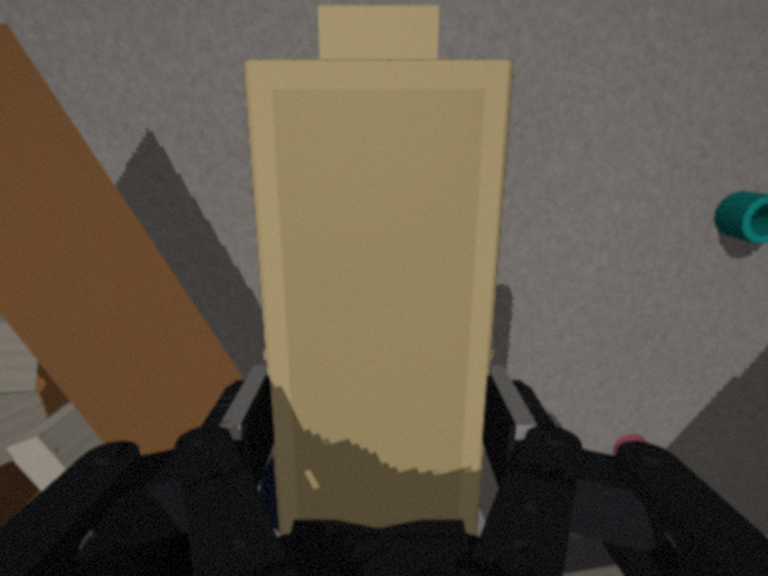

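The view shows the cover held level and square, with the deck's far edge at row 60, its near corner at about (282,535) and the tongue end at row 6.

```bash
python3 -c "
from h import *
p=shot('wrist');p['T']=np.array(p['tool_from_camera'])
for z in (-.011,-.006,-.014):
  print(z,[px2w(p,(u/1.5,v/1.5),z)[:2].round(4) for u,v in ((247,60),(511,60),(282,533),(475,530),(378,6))])
go([.5295,-.002,.2],95.75)
"
```

```text
-0.011 [array([ 0.0932, -0.0294]), array([0.0932, 0.0321]), array([-0.0435, -0.0294]), array([-0.0423,  0.032 ]), array([0.1043, 0.0011])]
-0.006 [array([ 0.094 , -0.0306]), array([0.094 , 0.0334]), array([-0.0484, -0.0306]), array([-0.0471,  0.0333]), array([0.1056, 0.0012])]
-0.014 [array([ 0.0927, -0.0286]), array([0.0927, 0.0314]), array([-0.0406, -0.0286]), array([-0.0394,  0.0312]), array([0.1035, 0.0011])]
slide [ 84.4 389.3   9.7]  ty_yaw 68.6  turn_z -27.2
```

{"fn": "jog_arm", "kwargs": {"moves": [{"fingers": 1,"slide": [8,36,0],"angular": [0,0,-5]},{"fingers": 1,"slide": [17,75,0],"angular": [0,0,-10]},{"fingers": 1,"slide": [26,115,0],"angular": [0,0,-15]},{"fingers": 1,"slide": [34,155,0],"angular": [0,0,-20]},{"fingers": 1,"slide": [43,195,0],"angular": [0,0,-25]},{"fingers": 1,"slide": [52,235,0],"angular": [0,0,-27.2]},{"fingers": 1,"slide": [61,275,0],"angular": [0,0,-27.2]},{"fingers": 1,"slide": [70,315,0],"angular": [0,0,-27.2]},{"fingers": 1,"slide": [78,352,0],"angular": [0,0,-27.2]},{"fingers": 1,"slide": [86,388,0],"angular": [0,0,-27.2]}]}}

```text
clock: 19.98
tcp_pos: [0.526, -0.0002, 0.2075]
orientation: [-0.002, -0.051, 0.999, 0.0]
wrist_force: [0.2, -0.4, -1.3]
finger_gap: 0.0638
grip_force: 99.1
```

{"fn": "jog_arm", "kwargs": {"moves": [{"fingers": 1,"slide": [0,0,20],"angular": [0,0,0]},{"fingers": 1,"slide": [0,0,40],"angular": [0,0,0]},{"fingers": 1,"slide": [0,0,60],"angular": [0,0,0]},{"fingers": 1,"slide": [0,0,70],"angular": [0,0,0]},{"fingers": 1,"slide": [0,0,70],"angular": [0,0,0]},{"fingers": 1,"slide": [0,0,70],"angular": [0,0,0]}]}}

```text
clock: 20.48
tcp_pos: [0.5263, -0.0026, 0.1383]
orientation: [-0.001, -0.05, 0.999, 0.0]
wrist_force: [0.7, -1.0, -1.0]
finger_gap: 0.0632
grip_force: 99.1
```

```bash
python3 -c "
from h import *
go([.5275,-.0025,.065],95.75);s=get_state();print(s['finger_gap'],s['wrist_force'],s['joint_pos'].round(2) if hasattr(s['joint_pos'],'round') else s['joint_pos'])
p=shot('wrist');save(p,'w10.png',k=1.5)"
```

```text
slide [-1.4 -0.1 73.3]  ty_yaw 95.8  turn_z 0.0
0.06317825400782949 [ 0.74242687 -1.01388801 -1.03803896] [-0.16  0.28 -0.26  1.03 -0.   -0.26]
```

View pics/w10.png

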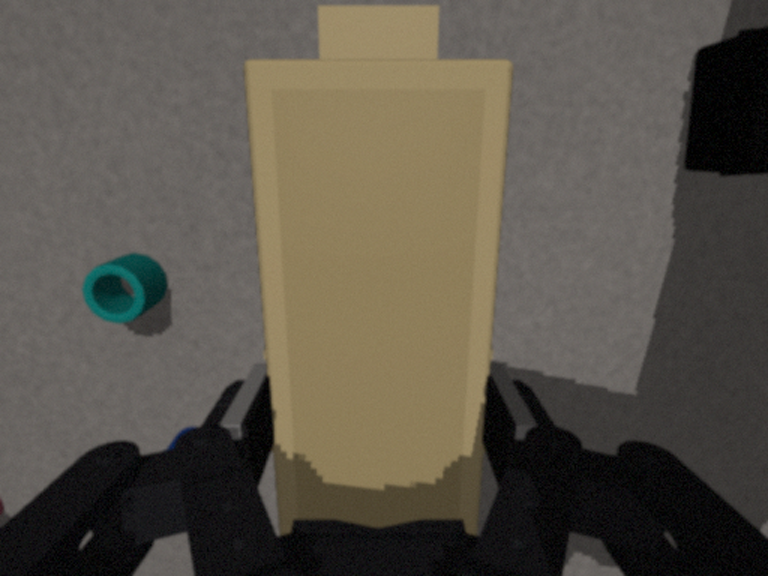

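{"fn": "jog_arm", "kwargs": {"moves": [{"fingers": 1,"slide": [-1,0,20],"angular": [0,0,0]},{"fingers": 1,"slide": [-1,0,35],"angular": [0,0,0]},{"fingers": 1,"slide": [-1,0,45],"angular": [0,0,0]},{"fingers": 1,"slide": [-1,0,52],"angular": [0,0,0]},{"fingers": 1,"slide": [-1,0,57],"angular": [0,0,0]},{"fingers": 1,"slide": [-1,0,57],"angular": [0,0,0]}], "squeeze": 110}}

```text
clock: 21.03
tcp_pos: [0.5281, -0.0026, 0.082]
orientation: [-0.0, -0.05, 0.999, -0.0]
wrist_force: [-1.4, 0.7, -0.8]
finger_gap: 0.063
grip_force: 124.9
```

{"fn": "jog_arm", "kwargs": {"moves": [{"fingers": 1,"slide": [0,0,2],"angular": [0,0,0]},{"fingers": 1,"slide": [0,0,4],"angular": [0,0,0]},{"fingers": 1,"slide": [0,0,4],"angular": [0,0,0]}]}}

```text
clock: 21.28
tcp_pos: [0.5286, -0.0025, 0.0788]
orientation: [0.0, -0.05, 0.999, -0.0]
wrist_force: [-1.7, -0.9, 1.2]
finger_gap: 0.0627
grip_force: 125.1
```

{"fn": "jog_arm", "kwargs": {"moves": [{"fingers": 1,"slide": [0,0,2],"angular": [0,0,0]},{"fingers": 1,"slide": [0,0,4],"angular": [0,0,0]},{"fingers": 1,"slide": [0,0,4],"angular": [0,0,0]}]}}

```text
clock: 21.53
tcp_pos: [0.5286, -0.0025, 0.0746]
orientation: [0.0, -0.05, 0.999, -0.0]
wrist_force: [-2.4, -0.2, 2.5]
finger_gap: 0.0629
grip_force: 125.5
```

```bash
python3 -c "
from h import *
go([.5275,-.0025,.065],95.75);s=get_state();print(s['finger_gap'],s['wrist_force'],s['ft_torque'],s['tcp_pos'])"
```

```text
slide [1.1 0.1 9.6]  ty_yaw 95.8  turn_z 0.0
0.06286388430891796 [-2.44092663 -0.2318794   2.54608373] [-0.00672759  0.00203506  0.01551024] [ 0.52862462 -0.00248444  0.07457597]
```

{"fn": "jog_arm", "kwargs": {"moves": [{"fingers": 1,"slide": [1,0,2],"angular": [0,0,0]},{"fingers": 1,"slide": [1,0,4],"angular": [0,0,0]},{"fingers": 1,"slide": [1,0,4],"angular": [0,0,0]}]}}

```text
clock: 21.78
tcp_pos: [0.527, -0.0026, 0.0699]
orientation: [-0.0, -0.05, 0.999, -0.0]
wrist_force: [-0.9, -1.3, 1.1]
finger_gap: 0.0632
grip_force: 125.1
```

{"fn": "jog_arm", "kwargs": {"moves": [{"fingers": 1,"slide": [0,0,2],"angular": [0,0,0]},{"fingers": 1,"slide": [0,0,4],"angular": [0,0,0]},{"fingers": 1,"slide": [0,0,4],"angular": [0,0,0]}]}}

```text
clock: 22.03
tcp_pos: [0.5269, -0.0025, 0.0656]
orientation: [-0.001, -0.05, 0.999, 0.0]
wrist_force: [-1.1, 0.3, -2.3]
finger_gap: 0.063
grip_force: 125.1
```

{"fn": "jog_arm", "kwargs": {"moves": [{"fingers": 1,"slide": [0,0,2],"angular": [0,0,0]},{"fingers": 1,"slide": [0,0,4],"angular": [0,0,0]},{"fingers": 1,"slide": [0,0,4],"angular": [0,0,0]}]}}

```text
clock: 22.28
tcp_pos: [0.5277, -0.0025, 0.0638]
orientation: [0.001, -0.05, 0.999, -0.0]
wrist_force: [-5.5, 1.0, 13.4]
finger_gap: 0.063
grip_force: 126.6
```

{"fn": "jog_arm", "kwargs": {"moves": [{"fingers": 1,"slide": [0,0,2],"angular": [0,0,0]},{"fingers": 1,"slide": [0,0,3],"angular": [0,0,0]},{"fingers": 1,"slide": [0,0,3],"angular": [0,0,0]}]}}

```text
clock: 22.53
tcp_pos: [0.5277, -0.0025, 0.0637]
orientation: [0.001, -0.051, 0.999, -0.0]
wrist_force: [-13.4, 0.8, 35.1]
finger_gap: 0.0631
grip_force: 129.5
```

```bash
python3 -c "
from h import *
s=get_state();print(s['wrist_force'],s['ft_torque'],s['tcp_pos'])
p=shot('side')
a=w2px(p,[.527,0,.06]);x,y=map(int,a);print(a)
save(p,'s2.png',(x-110,y-80,x+90,y+70),4)"
```

```text
[-13.37993891   0.76892759  35.12647961] [ 0.35521019  2.52758491 -0.05057984] [ 0.52770255 -0.00248107  0.06372316]
[243.31512102 193.46315472]
```

View pics/s2.png

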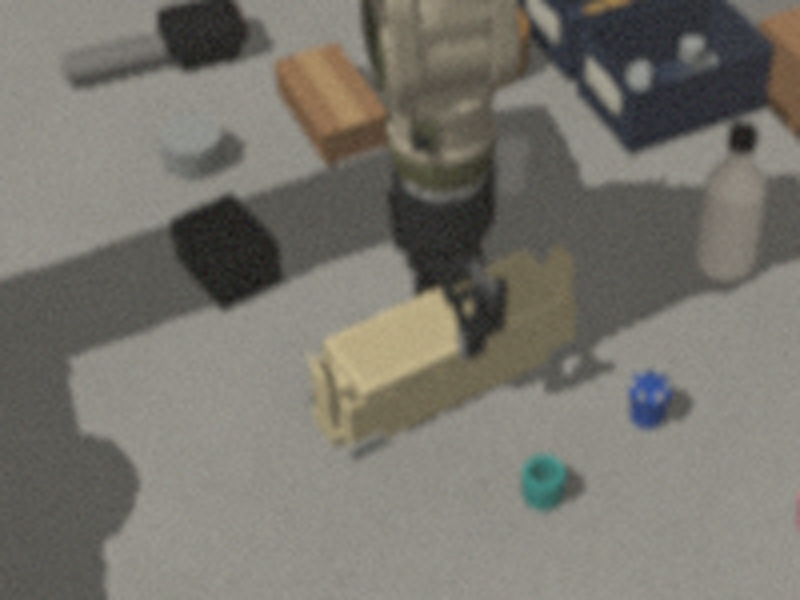

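The side crop shows the cover flat on the box, deck front edge at about (365,390) and hook at (330,390). The height no longer drops under 35 N and matches the home position. I'll unload, pull up lightly to test the latch, then release.

{"fn": "jog_arm", "kwargs": {"moves": [{"fingers": 1,"slide": [0,0,-3],"angular": [0,0,0]},{"fingers": 1,"slide": [0,0,-7],"angular": [0,0,0]},{"fingers": 1,"slide": [0,0,-7],"angular": [0,0,0]}]}}

```text
clock: 22.83
tcp_pos: [0.527, -0.0025, 0.0648]
orientation: [-0.001, -0.05, 0.999, 0.0]
wrist_force: [1.7, -0.7, -8.1]
finger_gap: 0.0632
grip_force: 133.1
```

{"fn": "jog_arm", "kwargs": {"moves": [{"fingers": 1,"slide": [0,0,2],"angular": [0,0,0]},{"fingers": 0,"slide": [0,0,2],"angular": [0,0,0]},{"fingers": 0,"slide": [0,0,2],"angular": [0,0,0]},{"fingers": 0,"slide": [0,0,2],"angular": [0,0,0]},{"fingers": 0,"slide": [0,0,2],"angular": [0,0,0]},{"fingers": 0,"slide": [0,0,-30],"angular": [0,0,0]},{"fingers": 0,"slide": [0,0,-70],"angular": [0,0,0]},{"fingers": 0,"slide": [0,0,-110],"angular": [0,0,0]},{"fingers": 0,"slide": [0,0,-150],"angular": [0,0,0]},{"fingers": 0,"slide": [0,0,-190],"angular": [0,0,0]}]}}

```text
clock: 23.67
tcp_pos: [0.527, -0.0024, 0.2586]
orientation: [0.0, -0.05, 0.999, -0.0]
wrist_force: [0.9, -0.2, 0.5]
finger_gap: 0.0852
grip_force: 0.0
```

Run:
```python
from h import *
p=shot("wrist")
im=p["color"].astype(int); m=((im[:,:,0]-im[:,:,2]>25)&(im[:,:,0]>100)).astype(np.uint8)
n,l,st,c=cv2.connectedComponentsWithStats(m); print(st[st[:,4]>300],p["cx"])
save(p,"w11.png",k=1.5)
i=1+np.argmax(st[1:,4]); T=np.linalg.inv(tool())
for r in range(st[i,1]+25,min(st[i,1]+st[i,3]-20,240),30):
    x=np.where(l[r]==i)[0]; v=[px2w(p,(u,r),.071) for u in (x[0],x[-1]+1)]
    print(r,x[0],x[-1],np.linalg.norm(v[0]-v[1]).round(4),((v[0]+v[1])/2).round(4))
print(tool()[:3,3])
for t in ("top","side"):
    p=shot(t)
    for n,z in (("cover",.051),("long_carton",0),("bit_case",0),("flat_tin",0),("small_can",0)): print(t,n,[px2w(p,q["point"],z)[:2].round(4) for q in tip_of(n,p)[:1]])
```

```text
[[     0      0    512    384 181745]
 [   217     59     70    220  12795]
 [   484    200     28     54   1150]
 [    26    264     39     36    713]] 251.7569253397626
84 218 286 0.0663 [ 0.4404 -0.0102  0.071 ]
114 219 285 0.0662 [ 0.4682 -0.0074  0.071 ]
144 219 284 0.067 [ 0.4976 -0.0049  0.071 ]
174 220 284 0.0679 [ 0.5286 -0.0012  0.071 ]
204 221 282 0.0667 [0.5615 0.0016 0.071 ]
234 222 281 0.0665 [0.5965 0.0052 0.071 ]
[ 0.53025529 -0.00291001  0.26714635]
top cover [array([0.4006, 0.1802])]
top long_carton [array([0.5723, 0.3449])]
top bit_case [array([0.3996, 0.1995])]
top flat_tin [array([0.435 , 0.3534])]
top small_can [array([0.671 , 0.1734])]
side cover [array([ 0.5316, -0.001 ])]
side long_carton [array([0.5678, 0.3259])]
side bit_case [array([0.4052, 0.1817])]
side flat_tin [array([0.4405, 0.3554])]
side small_can [array([0.6797, 0.1854])]
```

Pulling up gave −8 N with only 1 mm of lift, so both hooks hold. The cover stands at about (.528,-.0025). Next is the long carton.

{"fn": "jog_arm", "kwargs": {"moves": [{"fingers": 0,"slide": [-8,35,-6],"angular": [0,0,7]},{"fingers": 0,"slide": [-16,70,-12],"angular": [0,0,14]},{"fingers": 0,"slide": [-24,105,-18],"angular": [0,0,21]},{"fingers": 0,"slide": [-32,140,-24],"angular": [0,0,28]},{"fingers": 0,"slide": [-40,175,-30],"angular": [0,0,35]},{"fingers": 0,"slide": [-48,210,-36],"angular": [0,0,42]},{"fingers": 0,"slide": [-56,245,-42],"angular": [0,0,49]},{"fingers": 0,"slide": [-64,280,-48],"angular": [0,0,56]},{"fingers": 0,"slide": [-72,310,-55],"angular": [0,0,63]},{"fingers": 0,"slide": [-77,333,-55],"angular": [0,0,70]}]}}

```text
clock: 25.15
tcp_pos: [0.5706, 0.3395, 0.312]
orientation: [0.0, 0.53, 0.848, 0.001]
wrist_force: [-0.3, -0.1, 1.1]
finger_gap: 0.0855
grip_force: 0.0
```

{"fn": "jog_arm", "kwargs": {"moves": [{"fingers": 0,"slide": [0,0,0],"angular": [0,0,7]},{"fingers": 0,"slide": [0,0,0],"angular": [0,0,14]},{"fingers": 0,"slide": [0,0,0],"angular": [0,0,21]},{"fingers": 0,"slide": [0,0,0],"angular": [0,0,25.8]},{"fingers": 0,"slide": [0,0,0],"angular": [0,0,25.8]},{"fingers": 0,"slide": [0,0,0],"angular": [0,0,25.8]}]}}

```text
clock: 25.65
tcp_pos: [0.5704, 0.3366, 0.3109]
orientation: [-0.0, 0.704, 0.71, -0.0]
wrist_force: [-0.1, 0.0, -0.0]
finger_gap: 0.0855
grip_force: 0.0
```

```bash
cat > rect.py <<'E'
import sys
from h import *
# rect.py target z_top mode: segment around the found point, min-area rect, in world
t,z,mode=sys.argv[1],float(sys.argv[2]),sys.argv[3]
p=shot("wrist"); q=look_for(t,p); print([(k["point"],round(k["p"],2)) for k in q[:2]],[px2w(p,k["point"],0)[:2].round(4) for k in tip_of(t,p)[:1]])
im=p["color"].astype(int); u,v=map(int,q[0]["point"])
if mode=="brown": m=(im[:,:,0]-im[:,:,2]>30)
elif mode=="dark": m=im.max(2)<float(sys.argv[4])
else: m=(im.min(2)>float(sys.argv[4]))
m=cv2.morphologyEx(m.astype(np.uint8),cv2.MORPH_OPEN,np.ones((3,3)))
n,l,st,c=cv2.connectedComponentsWithStats(m); i=l[v,u]; print(i,st[i])
C=max(cv2.findContours((l==i).astype(np.uint8),0,1)[0],key=len)[:,0]
W=np.array([px2w(p,(a+.5,b+.5),z)[:2] for a,b in C]).astype(np.float32)
r=cv2.minAreaRect(W*1000); print("rect",np.round(r[0],1),np.round(r[1],1),round(r[2],1),"circ",cv2.minEnclosingCircle(W*1000))
save(p,t+".png",k=1.5); print("tcp",tool()[:3,3].round(4)); go([r[0][0]/1e3,r[0][1]/1e3,.02])
E
python3 rect.py long_carton .04 brown; python3 -c "
import cv2;im=cv2.imread('pics/long_carton.png');print(im[200:300:20,300:460:20].tolist()[0])"
```

```text
[([250.2, 151.7], 0.88), ([147.9, 146.4], 0.71)] [array([0.5731, 0.336 ])]
2 [ 224  108   54   93 4684]
rect [570.6 340.5] [ 66.4 119.9] 0.5 circ ((570.6920166015625, 341.1634521484375), 67.17224884033203)
tcp [0.5705 0.3364 0.3112]
slide [4.100e+00 2.000e-01 2.912e+02]  ty_yaw 0.5
[[136, 142, 146], [85, 91, 94], [44, 71, 97], [41, 68, 96], [55, 87, 110], [44, 70, 99], [87, 90, 95], [85, 88, 91]]
```

{"fn": "jog_arm", "kwargs": {"moves": [{"fingers": 0,"slide": [4,-1,40],"angular": [0,0,0]},{"fingers": 0,"slide": [4,-1,80],"angular": [0,0,0]},{"fingers": 0,"slide": [4,-1,120],"angular": [0,0,0]},{"fingers": 0,"slide": [4,-1,160],"angular": [0,0,0]},{"fingers": 0,"slide": [4,-1,200],"angular": [0,0,0]},{"fingers": 0,"slide": [4,-1,235],"angular": [0,0,0]},{"fingers": 0,"slide": [4,-1,265],"angular": [0,0,0]},{"fingers": 0,"slide": [4,-1,285],"angular": [0,0,0]},{"fingers": 0,"slide": [4,-1,291],"angular": [0,0,0]},{"fingers": 0,"slide": [4,-1,291],"angular": [0,0,0]}], "squeeze": 60}}

```text
clock: 26.63
tcp_pos: [0.5679, 0.3397, 0.0182]
orientation: [-0.001, 0.704, 0.71, -0.002]
wrist_force: [0.5, 0.5, 0.7]
finger_gap: 0.0852
grip_force: 0.0
```

{"fn": "jog_arm", "kwargs": {"moves": [{"fingers": 1,"slide": [0,0,0],"angular": [0,0,0]},{"fingers": 1,"slide": [0,0,0],"angular": [0,0,0]},{"fingers": 1,"slide": [0,0,0],"angular": [0,0,0]},{"fingers": 1,"slide": [0,0,0],"angular": [0,0,0]},{"fingers": 1,"slide": [0,0,-20],"angular": [0,0,0]},{"fingers": 1,"slide": [0,0,-55],"angular": [0,0,0]},{"fingers": 1,"slide": [0,0,-95],"angular": [0,0,0]},{"fingers": 1,"slide": [0,0,-135],"angular": [0,0,0]},{"fingers": 1,"slide": [0,0,-175],"angular": [0,0,0]},{"fingers": 1,"slide": [0,0,-180],"angular": [0,0,0]}]}}

```text
clock: 27.47
tcp_pos: [0.5725, 0.342, 0.2099]
orientation: [0.002, 0.705, 0.71, 0.006]
wrist_force: [1.0, 0.4, -2.1]
finger_gap: 0.065
grip_force: 69.5
```

```bash
cat > held.py <<'E'
import sys
from h import *
# held.py tool_z_of_top mode thr: column-cx blob in tool frame (rows of first/last pixel)
z=float(sys.argv[1]); mode=sys.argv[2]
p=shot("wrist"); p["T"]=np.array(p["tool_from_camera"]); im=p["color"].astype(int)
m=(im[:,:,0]-im[:,:,2]>30) if mode=="brown" else (im.max(2)<float(sys.argv[3]) if mode=="dark" else im.min(2)>float(sys.argv[3]))
for u in (235,252,268):
    r=np.where(m[:,u])[0]; g=np.split(r,np.where(np.diff(r)>3)[0]+1); g=[x for x in g if len(x)>8]
    print(u,[(x[0],x[-1],px2w(p,(u,x[0]),z)[0].round(4),px2w(p,(u,x[-1]+1),z)[0].round(4)) for x in g])
save(p,"held%d.png"%(p["shot"]),k=1.5)
s=get_state();print(s["finger_gap"],np.round(s["tcp_pos"],4)); go([.5275,-.0025,.2],95.75)
E
python3 held.py -.02 brown
```

```text
235 [(np.int64(134), np.int64(348), np.float64(0.0635), np.float64(-0.0296))]
252 [(np.int64(134), np.int64(351), np.float64(0.0635), np.float64(-0.0312))]
268 [(np.int64(134), np.int64(348), np.float64(0.0635), np.float64(-0.0296))]
0.06501928942193395 [0.5723 0.3419 0.2077]
slide [-344.1  -47.3    5.6]  ty_yaw 0.4  turn_z 84.7
```

{"fn": "jog_arm", "kwargs": {"moves": [{"fingers": 1,"slide": [-34,-4,0],"angular": [0,0,-7]},{"fingers": 1,"slide": [-68,-8,0],"angular": [0,0,-14]},{"fingers": 1,"slide": [-102,-13,0],"angular": [0,0,-21]},{"fingers": 1,"slide": [-136,-17,0],"angular": [0,0,-28]},{"fingers": 1,"slide": [-170,-21,0],"angular": [0,0,-35]},{"fingers": 1,"slide": [-205,-26,0],"angular": [0,0,-42]},{"fingers": 1,"slide": [-240,-30,0],"angular": [0,0,-49]},{"fingers": 1,"slide": [-275,-35,0],"angular": [0,0,-56]},{"fingers": 1,"slide": [-310,-39,0],"angular": [0,0,-63]},{"fingers": 1,"slide": [-343,-43,0],"angular": [0,0,-70]}]}}

```text
clock: 28.35
tcp_pos: [0.5275, -0.0027, 0.1988]
orientation: [-0.001, 0.172, 0.985, -0.0]
wrist_force: [0.8, -0.4, -2.9]
finger_gap: 0.0644
grip_force: 69.2
```

{"fn": "jog_arm", "kwargs": {"moves": [{"fingers": 1,"slide": [0,0,0],"angular": [0,0,-7]},{"fingers": 1,"slide": [0,0,0],"angular": [0,0,-14]},{"fingers": 1,"slide": [0,0,0],"angular": [0,0,-21]},{"fingers": 1,"slide": [0,0,10],"angular": [0,0,-25.3]},{"fingers": 1,"slide": [0,0,30],"angular": [0,0,-25.3]},{"fingers": 1,"slide": [0,0,50],"angular": [0,0,-25.3]},{"fingers": 1,"slide": [0,0,70],"angular": [0,0,-25.3]},{"fingers": 1,"slide": [0,0,80],"angular": [0,0,-25.3]},{"fingers": 1,"slide": [0,0,80],"angular": [0,0,-25.3]}]}}

```text
clock: 29.1
tcp_pos: [0.526, -0.0008, 0.1168]
orientation: [-0.003, -0.045, 0.999, 0.001]
wrist_force: [-1.4, 0.2, -4.6]
finger_gap: 0.0647
grip_force: 69.1
```

```bash
python3 held.py -.02 brown; python3 -c "
from h import *
go([.5315,-.002,.091],95.75)"
```

```text
235 [(np.int64(41), np.int64(348), np.float64(0.0911), np.float64(-0.0317))]
252 [(np.int64(41), np.int64(351), np.float64(0.0911), np.float64(-0.0333))]
268 [(np.int64(41), np.int64(348), np.float64(0.0911), np.float64(-0.0317))]
0.06426270930214034 [ 0.5273 -0.001   0.1186]
slide [  0.3  -1.5 -81.4]  ty_yaw 95.1  turn_z -0.6
slide [-4.2 -1.4 27.6]  ty_yaw 95.1  turn_z -0.6
```

{"fn": "jog_arm", "kwargs": {"moves": [{"fingers": 1,"slide": [-4,-1,10],"angular": [0,0,-0.6]},{"fingers": 1,"slide": [-4,-1,18],"angular": [0,0,-0.6]},{"fingers": 1,"slide": [-4,-1,24],"angular": [0,0,-0.6]},{"fingers": 1,"slide": [-4,-1,27],"angular": [0,0,-0.6]},{"fingers": 1,"slide": [-4,-1,27],"angular": [0,0,-0.6]},{"fingers": 1,"slide": [-4,-1,27],"angular": [0,0,-0.6]}]}}

```text
clock: 29.65
tcp_pos: [0.5333, -0.0019, 0.0938]
orientation: [0.0, -0.05, 0.999, -0.0]
wrist_force: [-0.9, -0.9, -0.2]
finger_gap: 0.065
grip_force: 69.7
```

{"fn": "jog_arm", "kwargs": {"moves": [{"fingers": 1,"slide": [0,0,1],"angular": [0,0,0]},{"fingers": 1,"slide": [0,0,1],"angular": [0,0,0]}]}}

```text
clock: 29.82
tcp_pos: [0.5333, -0.0019, 0.0938]
orientation: [0.001, -0.05, 0.999, -0.0]
wrist_force: [-3.0, -0.4, 8.8]
finger_gap: 0.0647
grip_force: 70.6
```

{"fn": "jog_arm", "kwargs": {"moves": [{"fingers": 1,"slide": [0,0,-4],"angular": [0,0,0]},{"fingers": 1,"slide": [2,0,-4],"angular": [0,0,0]},{"fingers": 1,"slide": [2,0,-4],"angular": [0,0,0]},{"fingers": 1,"slide": [2,0,-1],"angular": [0,0,0]},{"fingers": 1,"slide": [2,0,-1],"angular": [0,0,0]},{"fingers": 0.1,"slide": [2,0,-1],"angular": [0,0,0]},{"fingers": 0,"slide": [2,0,-1],"angular": [0,0,0]},{"fingers": 0,"slide": [2,0,-1],"angular": [0,0,0]},{"fingers": 0,"slide": [2,0,-1],"angular": [0,0,0]},{"fingers": 0,"slide": [2,0,-1],"angular": [0,0,0]}]}}

```text
clock: 30.65
tcp_pos: [0.5312, -0.0021, 0.0933]
orientation: [0.0, -0.05, 0.999, -0.0]
wrist_force: [-0.2, 0.2, 0.2]
finger_gap: 0.0854
grip_force: 0.0
```

{"fn": "jog_arm", "kwargs": {"moves": [{"fingers": 0,"slide": [0,0,-30],"angular": [0,0,0]},{"fingers": 0,"slide": [0,0,-70],"angular": [0,0,0]},{"fingers": 0,"slide": [0,0,-110],"angular": [0,0,0]},{"fingers": 0,"slide": [0,0,-150],"angular": [0,0,0]},{"fingers": 0,"slide": [0,0,-190],"angular": [0,0,0]},{"fingers": 0,"slide": [0,0,-190],"angular": [0,0,0]},{"fingers": 0,"slide": [0,0,-190],"angular": [0,0,0]}]}}

```text
clock: 31.23
tcp_pos: [0.5328, -0.0023, 0.2865]
orientation: [0.003, -0.05, 0.999, -0.001]
wrist_force: [-0.1, 0.4, 0.4]
finger_gap: 0.0857
grip_force: 0.0
```

```bash
cat > pile.py <<'E'
from h import *
# ends of the carton top along tool x at column cx, cover ends too
p=shot("wrist"); im=p["color"].astype(int)
for u in (240,252,264):
    col=im[:240,u]; e=np.abs(np.diff(cv2.GaussianBlur(col.astype(np.float32),(1,5),0).sum(1)))
    pk=[r for r in range(2,len(e)-2) if e[r]>12 and e[r]==e[r-2:r+3].max()]
    print(u,[(r,int(e[r]),px2w(p,(u,r+1),.071)[:2].round(4).tolist(),px2w(p,(u,r+1),.111)[:2].round(4).tolist()) for r in pk])
save(p,"pile.png",k=1.5); print(tool()[:3,3].round(4)); go([.405,.19,.32])
E
python3 pile.py; python3 rect.py long_carton .111 brown
```

```text
240 [(47, 35, [0.4133, -0.0263], [0.4186, -0.0243]), (55, 36, [0.4207, -0.0256], [0.4252, -0.0237]), (111, 50, [0.4757, -0.0207], [0.4738, -0.0194]), (235, 24, [0.6203, -0.0079], [0.6017, -0.008])]
252 [(48, 78, [0.413, -0.0141], [0.4184, -0.0135]), (60, 28, [0.4242, -0.013], [0.4282, -0.0125]), (64, 56, [0.428, -0.0126], [0.4316, -0.0122]), (110, 47, [0.4734, -0.008], [0.4718, -0.0081]), (114, 20, [0.4775, -0.0076], [0.4754, -0.0078]), (229, 29, [0.611, 0.0058], [0.5934, 0.0041]), (235, 32, [0.6188, 0.0066], [0.6004, 0.0048])]
264 [(44, 18, [0.4082, -0.0024], [0.4141, -0.0032]), (48, 79, [0.4118, -0.002], [0.4173, -0.0028]), (63, 43, [0.4258, -0.0004], [0.4297, -0.0014]), (110, 49, [0.4721, 0.0047], [0.4706, 0.0032]), (229, 14, [0.6095, 0.0201], [0.5922, 0.0168]), (235, 29, [0.6173, 0.021], [0.5991, 0.0175])]
[ 0.5317 -0.0021  0.2842]
slide [106.8 203.7 -36.1]  ty_yaw 95.7
[([253.2, 171.8], 0.82)] [array([ 0.5487, -0.0008])]
2 [  218    59    69   203 11930]
rect [526.4  -1.6] [203.2  66.2] 5.7 circ ((526.2644653320312, -1.3251001834869385), 102.2916030883789)
tcp [ 0.5303 -0.0019  0.2817]
slide [  3.    0.5 261.7]  ty_yaw 95.7
```

{"fn": "jog_arm", "kwargs": {"moves": [{"fingers": 0,"slide": [11,20,-4],"angular": [0,0,7]},{"fingers": 0,"slide": [22,41,-8],"angular": [0,0,14]},{"fingers": 0,"slide": [33,61,-12],"angular": [0,0,21]},{"fingers": 0,"slide": [44,82,-16],"angular": [0,0,28]},{"fingers": 0,"slide": [55,102,-20],"angular": [0,0,35]},{"fingers": 0,"slide": [66,122,-24],"angular": [0,0,42]},{"fingers": 0,"slide": [77,143,-28],"angular": [0,0,49]},{"fingers": 0,"slide": [88,163,-32],"angular": [0,0,56]},{"fingers": 0,"slide": [98,184,-36],"angular": [0,0,63]},{"fingers": 0,"slide": [107,204,-36],"angular": [0,0,70]}]}}

```text
clock: 32.27
tcp_pos: [0.4031, 0.1911, 0.3186]
orientation: [-0.001, 0.535, 0.845, -0.001]
wrist_force: [0.4, 0.2, 0.3]
finger_gap: 0.0849
grip_force: 0.0
```

{"fn": "jog_arm", "kwargs": {"moves": [{"fingers": 0,"slide": [0,0,0],"angular": [0,0,7]},{"fingers": 0,"slide": [0,0,0],"angular": [0,0,14]},{"fingers": 0,"slide": [0,0,0],"angular": [0,0,18.7]},{"fingers": 0,"slide": [0,0,0],"angular": [0,0,18.7]},{"fingers": 0,"slide": [0,0,0],"angular": [0,0,18.7]}]}}

```text
clock: 32.68
tcp_pos: [0.4038, 0.1902, 0.3182]
orientation: [-0.001, 0.662, 0.75, -0.001]
wrist_force: [-0.0, -0.2, 0.2]
finger_gap: 0.0854
grip_force: 0.0
```

```bash
python3 rect.py bit_case .05 dark 45
python3 - <<'E'
from h import *
for cam in ("side","top"):
    p=shot(cam); save(p,cam+"p.png")
    ex=np.array([np.cos(.1003),np.sin(.1003)]); c=np.array([.528,-.0025])
    im=p["color"].astype(np.float32)
    for z,name in ((.071,"deck"),(.111,"carton")):
        # mean profile over several lateral lines
        S=np.arange(-.13,.1301,.002); P=0
        offs=(-.012,-.006,0,.006,.012)
        for o in offs:
            px=np.array([w2px(p,[*(c+s*ex+o*np.array([-ex[1],ex[0]])),z]) for s in S],np.float32)
            P=P+cv2.remap(im,px[:,0][None],px[:,1][None],cv2.INTER_LINEAR)[0]/len(offs)
        print(cam,name); print("R-B",[(int(s*1000),int(v[0]-v[2]),int(v.sum())) for s,v in zip(S,P)][::2])
im=cv2.hconcat([cv2.resize(cv2.imread("pics/topp.png")[130:240,200:320],None,fx=3.3,fy=3.3),cv2.resize(cv2.imread("pics/sidep.png")[140:250,180:300],None,fx=3.3,fy=3.3)])
cv2.imwrite("pics/both.png",im)
E
```

```text
[([255.2, 154.9], 0.61)] [array([0.4089, 0.1929])]
1 [ 231  124   50   63 2891]
rect [410.7 195.3] [61.1 80.2] 10.0 circ ((410.65673828125, 194.9676971435547), 48.79341506958008)
tcp [0.4042 0.1902 0.3188]
slide [  4.4   7.4 298.8]  ty_yaw 7.1
side deck
R-B [(-130, 9, 416), (-126, 12, 413), (-122, 20, 415), (-118, 31, 426), (-113, 41, 438), (-109, 37, 393), (-105, 36, 375), (-101, 44, 433), (-97, 49, 467), (-93, 52, 502), (-89, 53, 508), (-85, 52, 489), (-81, 52, 482), (-77, 51, 479), (-73, 52, 479), (-69, 51, 479), (-65, 51, 482), (-61, 52, 481), (-57, 51, 470), (-53, 49, 397), (-49, 46, 308), (-45, 48, 274), (-41, 47, 277), (-37, 49, 286), (-33, 51, 293), (-29, 52, 297), (-25, 52, 298), (-21, 53, 296), (-17, 52, 301), (-13, 53, 299), (-9, 52, 297), (-5, 52, 293), (-1, 52, 293), (2, 52, 291), (6, 52, 293), (10, 52, 295), (14, 53, 299), (18, 53, 299), (22, 53, 301), (26, 53, 299), (30, 54, 299), (34, 53, 296), (38, 52, 297), (42, 52, 297), (46, 52, 294), (50, 52, 297), (54, 54, 298), (58, 53, 297), (62, 54, 301), (66, 53, 302), (70, 53, 305), (74, 52, 302), (78, 54, 300), (82, 52, 30
[... 2621 characters left out ...]
(-49, 63, 357), (-45, 62, 358), (-41, 62, 357), (-37, 62, 358), (-33, 62, 357), (-29, 62, 358), (-25, 62, 359), (-21, 62, 359), (-17, 62, 357), (-13, 62, 357), (-9, 62, 356), (-5, 61, 356), (-1, 61, 355), (2, 62, 355), (6, 61, 357), (10, 62, 356), (14, 61, 353), (18, 62, 355), (22, 62, 355), (26, 62, 354), (30, 62, 355), (34, 62, 355), (38, 62, 356), (42, 62, 355), (46, 62, 355), (50, 61, 354), (54, 62, 353), (58, 62, 355), (62, 57, 340), (66, 33, 286), (70, 27, 276), (74, 28, 275), (78, 27, 275), (82, 31, 315), (86, 34, 343), (90, 38, 376), (94, 45, 442), (98, 42, 409), (102, 39, 394), (106, 38, 380), (110, 17, 282), (114, 2, 228), (118, 3, 229), (122, 3, 247), (126, 3, 253), (130, 3, 259)]
```

```bash
python3 -c "
import cv2
a=cv2.imread('pics/w11.png')[60:420,300:450]; b=cv2.imread('pics/pile.png')[60:420,300:450]
f=lambda i: cv2.resize(cv2.rotate(i,cv2.ROTATE_90_CLOCKWISE),(792,297),interpolation=cv2.INTER_CUBIC)
cv2.imwrite('pics/chk.png',cv2.vconcat([f(a),f(b)]))"
```

```text
(no output)
```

View pics/chk.png

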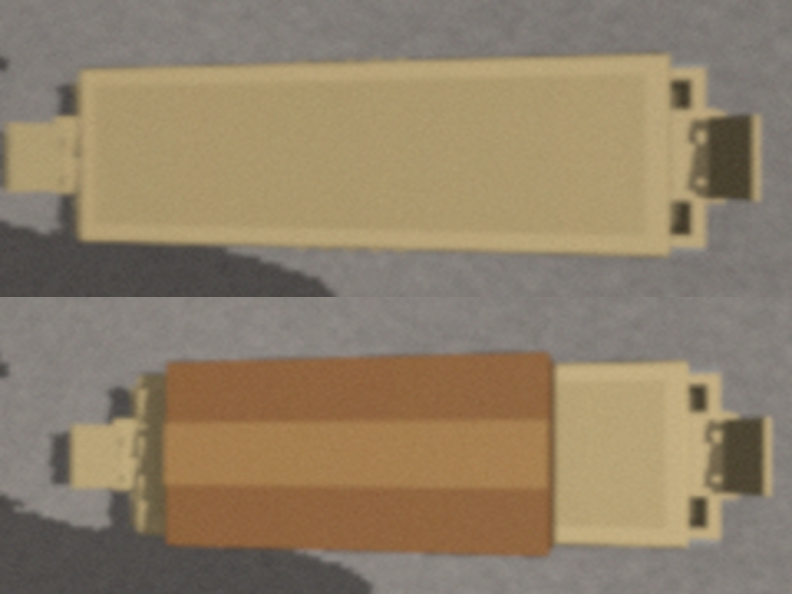

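The check (w11 above, the carton placed below) shows the cover deck at 78–668 with the hook catches over both tongues at about (70,155) and (700,155). The carton spans 165–550 on a deck of 135–688. Re-measured, that puts it within about 3 mm of the centre, so it stays. Now the black case.

{"fn": "jog_arm", "kwargs": {"moves": [{"fingers": 0,"slide": [4,6,40],"angular": [0,0,-2.9]},{"fingers": 0,"slide": [4,6,80],"angular": [0,0,-2.9]},{"fingers": 0,"slide": [4,6,120],"angular": [0,0,-2.9]},{"fingers": 0,"slide": [4,6,160],"angular": [0,0,-2.9]},{"fingers": 0,"slide": [4,6,200],"angular": [0,0,-2.9]},{"fingers": 0,"slide": [4,6,235],"angular": [0,0,-2.9]},{"fingers": 0,"slide": [4,6,265],"angular": [0,0,-2.9]},{"fingers": 0,"slide": [4,6,285],"angular": [0,0,-2.9]},{"fingers": 0,"slide": [4,6,290],"angular": [0,0,-2.9]},{"fingers": 0,"slide": [4,6,290],"angular": [0,0,-2.9]}]}}

```text
clock: 33.77
tcp_pos: [0.4085, 0.1945, 0.0281]
orientation: [-0.001, 0.643, 0.766, -0.001]
wrist_force: [-1.0, 0.7, 0.5]
finger_gap: 0.085
grip_force: 0.0
```

{"fn": "jog_arm", "kwargs": {"moves": [{"fingers": 1,"slide": [0,0,0],"angular": [0,0,0]},{"fingers": 1,"slide": [0,0,0],"angular": [0,0,0]},{"fingers": 1,"slide": [0,0,0],"angular": [0,0,0]},{"fingers": 1,"slide": [0,0,0],"angular": [0,0,0]},{"fingers": 1,"slide": [0,0,0],"angular": [0,0,0]}]}}

```text
clock: 34.18
tcp_pos: [0.4112, 0.1954, 0.0312]
orientation: [0.001, 0.643, 0.766, 0.001]
wrist_force: [-0.2, 0.3, 6.8]
finger_gap: 0.0611
grip_force: 66.9
```

{"fn": "jog_arm", "kwargs": {"moves": [{"fingers": 1,"slide": [0,0,-20],"angular": [0,0,0]},{"fingers": 1,"slide": [0,0,-55],"angular": [0,0,0]},{"fingers": 1,"slide": [0,0,-95],"angular": [0,0,0]},{"fingers": 1,"slide": [0,0,-135],"angular": [0,0,0]},{"fingers": 1,"slide": [0,0,-175],"angular": [0,0,0]},{"fingers": 1,"slide": [0,0,-210],"angular": [0,0,0]},{"fingers": 1,"slide": [0,0,-210],"angular": [0,0,0]},{"fingers": 1,"slide": [0,0,-210],"angular": [0,0,0]}]}}

```text
clock: 34.85
tcp_pos: [0.4113, 0.1954, 0.2418]
orientation: [0.002, 0.643, 0.766, 0.002]
wrist_force: [-0.2, -0.0, -4.1]
finger_gap: 0.0611
grip_force: 68.0
```

```bash
python3 held.py -.021 dark 45; python3 -c "
from h import *
go([.529,-.0025,.24],95.75)"
```

```text
235 [(np.int64(175), np.int64(383), np.float64(0.0487), np.float64(-0.0484))]
252 [(np.int64(175), np.int64(383), np.float64(0.0487), np.float64(-0.0484))]
268 [(np.int64(175), np.int64(383), np.float64(0.0487), np.float64(-0.0484))]
0.061001784830963794 [0.4099 0.1951 0.2397]
slide [-214.8   81.7   39.9]  ty_yaw 9.9  turn_z -85.8
slide [-2.151e+02  8.330e+01 -1.000e-01]  ty_yaw 9.9  turn_z -85.8
```

Run:
```python
from h import *
p=shot("wrist"); g=p["color"].astype(int).sum(2)
print([int(x) for x in g[150:215,252]]); print([int(x) for x in g[150:215,242]])
p["T"]=np.array(p["tool_from_camera"])
for r in (175,180,185,190,195,200): print(r,px2w(p,(252,r),-.021)[0].round(4))
```

```text
[392, 399, 404, 412, 405, 396, 402, 402, 419, 417, 412, 420, 419, 421, 452, 560, 642, 665, 669, 671, 658, 643, 518, 317, 131, 39, 45, 44, 54, 56, 46, 59, 52, 28, 69, 79, 62, 72, 73, 85, 74, 49, 47, 69, 53, 18, 24, 43, 64, 65, 44, 78, 81, 86, 86, 81, 100, 87, 100, 94, 108, 98, 97, 89, 98]
[419, 413, 420, 418, 413, 417, 408, 409, 407, 397, 404, 405, 401, 413, 471, 578, 661, 675, 675, 663, 660, 640, 527, 335, 143, 50, 55, 60, 38, 22, 29, 53, 47, 46, 57, 52, 55, 61, 81, 97, 66, 51, 52, 38, 56, 65, 66, 43, 49, 70, 73, 68, 92, 83, 89, 88, 96, 101, 95, 91, 106, 101, 106, 93, 88]
175 0.0487
180 0.0468
185 0.0449
190 0.043
195 0.0411
200 0.0392
```

{"fn": "jog_arm", "kwargs": {"moves": [{"fingers": 1,"slide": [-20,8,0],"angular": [0,0,-7]},{"fingers": 1,"slide": [-40,15,0],"angular": [0,0,-14]},{"fingers": 1,"slide": [-62,24,0],"angular": [0,0,-21]},{"fingers": 1,"slide": [-84,32,0],"angular": [0,0,-28]},{"fingers": 1,"slide": [-106,41,0],"angular": [0,0,-35]},{"fingers": 1,"slide": [-128,49,0],"angular": [0,0,-42]},{"fingers": 1,"slide": [-150,58,0],"angular": [0,0,-49]},{"fingers": 1,"slide": [-172,66,0],"angular": [0,0,-56]},{"fingers": 1,"slide": [-194,75,0],"angular": [0,0,-63]},{"fingers": 1,"slide": [-215,83,0],"angular": [0,0,-70]}]}}

```text
clock: 35.78
tcp_pos: [0.5277, -0.0035, 0.2365]
orientation: [-0.002, 0.085, 0.996, 0.0]
wrist_force: [-0.2, 1.0, -4.6]
finger_gap: 0.0607
grip_force: 67.8
```

{"fn": "jog_arm", "kwargs": {"moves": [{"fingers": 1,"slide": [0,0,0],"angular": [0,0,-7]},{"fingers": 1,"slide": [0,0,0],"angular": [0,0,-14]},{"fingers": 1,"slide": [0,0,20],"angular": [0,0,-15.8]},{"fingers": 1,"slide": [0,0,45],"angular": [0,0,-15.8]},{"fingers": 1,"slide": [0,0,65],"angular": [0,0,-15.8]},{"fingers": 1,"slide": [0,0,75],"angular": [0,0,-15.8]},{"fingers": 1,"slide": [0,0,75],"angular": [0,0,-15.8]},{"fingers": 1,"slide": [0,0,75],"angular": [0,0,-15.8]},{"fingers": 1,"slide": [0,0,75],"angular": [0,0,-15.8]}]}}

```text
clock: 36.53
tcp_pos: [0.529, -0.0025, 0.1649]
orientation: [0.0, -0.05, 0.999, -0.0]
wrist_force: [1.6, 0.8, -3.4]
finger_gap: 0.0607
grip_force: 67.7
```

```bash
python3 -c "
from h import *
go([.529,-.0025,.142],95.75); print(get_state()['tcp_pos'])"
```

```text
slide [-0.   0.  22.9]  ty_yaw 95.7  turn_z -0.0
[ 0.52896058 -0.00254712  0.16488712]
```

{"fn": "jog_arm", "kwargs": {"moves": [{"fingers": 1,"slide": [0,0,10],"angular": [0,0,0]},{"fingers": 1,"slide": [0,0,17],"angular": [0,0,0]},{"fingers": 1,"slide": [0,0,21],"angular": [0,0,0]},{"fingers": 1,"slide": [0,0,22],"angular": [0,0,0]},{"fingers": 1,"slide": [0,0,22],"angular": [0,0,0]}]}}

```text
clock: 36.95
tcp_pos: [0.5285, -0.0025, 0.1423]
orientation: [-0.0, -0.05, 0.999, -0.0]
wrist_force: [1.3, 0.8, -3.5]
finger_gap: 0.0607
grip_force: 67.8
```

{"fn": "jog_arm", "kwargs": {"moves": [{"fingers": 1,"slide": [0,0,1],"angular": [0,0,0]},{"fingers": 1,"slide": [0,0,1],"angular": [0,0,0]}]}}

```text
clock: 37.12
tcp_pos: [0.5286, -0.0025, 0.1422]
orientation: [0.0, -0.05, 0.999, -0.0]
wrist_force: [-3.0, -0.5, 4.0]
finger_gap: 0.0609
grip_force: 68.4
```

{"fn": "jog_arm", "kwargs": {"moves": [{"fingers": 0,"slide": [0,0,0],"angular": [0,0,0]},{"fingers": 0,"slide": [0,0,0],"angular": [0,0,0]},{"fingers": 0,"slide": [0,0,0],"angular": [0,0,0]},{"fingers": 0,"slide": [0,0,0],"angular": [0,0,0]},{"fingers": 0,"slide": [0,0,-20],"angular": [0,0,0]},{"fingers": 0,"slide": [0,0,-60],"angular": [0,0,0]},{"fingers": 0,"slide": [0,0,-100],"angular": [0,0,0]},{"fingers": 0,"slide": [0,0,-140],"angular": [0,0,0]},{"fingers": 0,"slide": [0,0,-160],"angular": [0,0,0]},{"fingers": 0,"slide": [0,0,-160],"angular": [0,0,0]}]}}

```text
clock: 37.95
tcp_pos: [0.531, -0.0029, 0.3072]
orientation: [0.005, -0.05, 0.999, -0.001]
wrist_force: [-0.5, 0.0, 0.7]
finger_gap: 0.0852
grip_force: 0.0
```

{"fn": "jog_arm", "kwargs": {"moves": [{"fingers": 0,"slide": [6,40,0],"angular": [0,0,0]},{"fingers": 0,"slide": [12,80,0],"angular": [0,0,0]},{"fingers": 0,"slide": [18,120,0],"angular": [0,0,0]},{"fingers": 0,"slide": [24,160,0],"angular": [0,0,0]},{"fingers": 0,"slide": [29,200,0],"angular": [0,0,0]},{"fingers": 0,"slide": [35,240,0],"angular": [0,0,0]},{"fingers": 0,"slide": [41,280,0],"angular": [0,0,0]},{"fingers": 0,"slide": [47,320,0],"angular": [0,0,0]},{"fingers": 0,"slide": [53,363,0],"angular": [0,0,0]},{"fingers": 0,"slide": [53,363,0],"angular": [0,0,0]}]}}

```text
clock: 38.78
tcp_pos: [0.4373, 0.3591, 0.2998]
orientation: [-0.001, -0.053, 0.999, 0.001]
wrist_force: [-0.4, -0.3, -0.7]
finger_gap: 0.0854
grip_force: 0.0
```

{"fn": "jog_arm", "kwargs": {"moves": [{"fingers": 0,"slide": [0,0,0],"angular": [0,0,0]},{"fingers": 0,"slide": [0,0,0],"angular": [0,0,0]}]}}

```text
clock: 38.95
tcp_pos: [0.4393, 0.3533, 0.3003]
orientation: [-0.001, -0.05, 0.999, -0.001]
wrist_force: [-0.4, -0.2, 0.0]
finger_gap: 0.0856
grip_force: 0.0
```

```bash
python3 rect.py flat_tin .032 bright 140
python3 - <<'E'
import cv2,numpy as np
im=cv2.imread("pics/flat_tin.png"); g=cv2.cvtColor(im,6)
c=cv2.HoughCircles(cv2.medianBlur(g,5),cv2.HOUGH_GRADIENT,1.2,40,param1=80,param2=30,minRadius=22,maxRadius=55); print(None if c is None else c[0][:5])
print(g[150:300:6,378].tolist())
E
```

```text
[([247.9, 150.1], 0.87)] [array([0.4301, 0.3456])]
0 [     0      0    512    384 196346]
rect [533.8 368.5] [551.2 835.6] 5.9 circ ((616.670654296875, 377.0274353027344), 459.9667663574219)
tcp [0.4402 0.352  0.3011]
slide [-94.8   7.4 281.1]  ty_yaw 95.6
[[352.2      505.80002   44.800003]]
[140, 142, 136, 141, 142, 143, 139, 129, 145, 144, 145, 141, 142, 143, 140, 143, 142, 138, 138, 83, 83, 116, 136, 120, 89]
```

```bash
cat > tin.py <<'E'
import sys
from h import *
t,z,R0=sys.argv[1],float(sys.argv[2]),float(sys.argv[3])
p=shot("wrist"); q=look_for(t,p)[0]["point"]; qt=tip_of(t,p)[:1]; print(q,[px2w(p,k["point"],0)[:2].round(4) for k in qt])
im=p["color"].astype(np.float32); u,v=map(int,q)
f=384/2/np.tan(np.radians(p["fovy"])/2); rad=R0/1000*f/(tool()[2,3]+.131-z); print("exp radius",rad)
# best circle (world circle at height z projected) by mean radial gradient over all channels
im=cv2.GaussianBlur(im,(0,0),1.2); best=[]
c0=px2w(p,q,z)[:2]; a=np.linspace(0,2*np.pi,72,endpoint=False); D=np.c_[np.cos(a),np.sin(a)]
Hm=np.array([[*px2w(p,(x,y),z)[:2]] for x,y in ((0,0),(500,0),(500,380),(0,380))],np.float32)
M=cv2.getPerspectiveTransform(Hm,np.float32([[0,0],[500,0],[500,380],[0,380]]))
def samp(c,r):
    P=cv2.perspectiveTransform((c+r*D)[None].astype(np.float32),M)[0]
    return cv2.remap(im,P[:,0][None],P[:,1][None],1)[0]
for dx in np.arange(-.016,.0161,.001):
    for dy in np.arange(-.016,.0161,.001):
        c=c0+[dx,dy]; e=np.abs(samp(c,R0/1000-.002)-samp(c,R0/1000+.002)).sum(1)
        best.append((np.median(e),*c))
best.sort(reverse=True); b=np.array(best[:8]); print(b.round(4)); m=b[:,1:].mean(0); print("centre",m.round(4)); print("tcp",tool()[:3,3].round(4)); go([*m,.02])
save(p,t+".png",k=1.5)
E
python3 tin.py flat_tin .032 29
```

```text
[246.7, 147.2] [array([0.4287, 0.3464])]
exp radius 22.665627083309506
[[13.4779  0.4345  0.3443]
 [12.0355  0.4355  0.3443]
 [11.9491  0.4335  0.3473]
 [11.7531  0.4345  0.3463]
 [11.6312  0.4345  0.3453]
 [11.5277  0.4335  0.3463]
 [11.4711  0.4335  0.3443]
 [11.2731  0.4345  0.3473]]
centre [0.4342 0.3457]
tcp [0.4403 0.3522 0.3015]
slide [  6.8  -5.9 281.5]  ty_yaw 95.6
```

{"fn": "jog_arm", "kwargs": {"moves": [{"fingers": 0,"slide": [7,-7,40],"angular": [0,0,0]},{"fingers": 0,"slide": [7,-7,80],"angular": [0,0,0]},{"fingers": 0,"slide": [7,-7,120],"angular": [0,0,0]},{"fingers": 0,"slide": [7,-7,160],"angular": [0,0,0]},{"fingers": 0,"slide": [7,-7,200],"angular": [0,0,0]},{"fingers": 0,"slide": [7,-7,235],"angular": [0,0,0]},{"fingers": 0,"slide": [7,-7,262],"angular": [0,0,0]},{"fingers": 0,"slide": [7,-7,280],"angular": [0,0,0]},{"fingers": 0,"slide": [7,-7,285],"angular": [0,0,0]},{"fingers": 0,"slide": [7,-7,285],"angular": [0,0,0]}]}}

```text
clock: 40.08
tcp_pos: [0.4327, 0.3445, 0.015]
orientation: [-0.001, -0.049, 0.999, -0.001]
wrist_force: [-0.5, 0.5, -0.7]
finger_gap: 0.0853
grip_force: 0.0
```

{"fn": "jog_arm", "kwargs": {"moves": [{"fingers": 1,"slide": [0,0,0],"angular": [0,0,0]},{"fingers": 1,"slide": [0,0,0],"angular": [0,0,0]},{"fingers": 1,"slide": [0,0,0],"angular": [0,0,0]},{"fingers": 1,"slide": [0,0,0],"angular": [0,0,0]},{"fingers": 1,"slide": [0,0,0],"angular": [0,0,0]}]}}

```text
clock: 40.5
tcp_pos: [0.4352, 0.3465, 0.0187]
orientation: [0.002, -0.05, 0.999, 0.001]
wrist_force: [-0.5, -0.2, 5.9]
finger_gap: 0.0561
grip_force: 64.2
```

{"fn": "jog_arm", "kwargs": {"moves": [{"fingers": 1,"slide": [0,0,-20],"angular": [0,0,0]},{"fingers": 1,"slide": [0,0,-55],"angular": [0,0,0]},{"fingers": 1,"slide": [0,0,-95],"angular": [0,0,0]},{"fingers": 1,"slide": [0,0,-135],"angular": [0,0,0]},{"fingers": 1,"slide": [0,0,-175],"angular": [0,0,0]},{"fingers": 1,"slide": [0,0,-215],"angular": [0,0,0]},{"fingers": 1,"slide": [0,0,-230],"angular": [0,0,0]},{"fingers": 1,"slide": [0,0,-230],"angular": [0,0,0]},{"fingers": 1,"slide": [0,0,-230],"angular": [0,0,0]}]}}

```text
clock: 41.25
tcp_pos: [0.4339, 0.3461, 0.2474]
orientation: [0.001, -0.05, 0.999, 0.001]
wrist_force: [0.2, 0.3, -2.5]
finger_gap: 0.0562
grip_force: 64.5
```

Run:
```python
from h import *
p=shot("wrist"); g=p["color"].astype(int)
print([int(x) for x in g[190:300:2,252].sum(1)])
p["T"]=np.array(p["tool_from_camera"])
for r in range(190,300,10): print(r,[px2w(p,(252,r),z)[0].round(4) for z in (-.014,.015)])
go([.529,-.0025,.25],95.75); print(get_state()["tcp_pos"])
```

```text
[307, 306, 322, 310, 315, 380, 358, 306, 309, 365, 449, 420, 418, 419, 421, 426, 424, 427, 429, 433, 422, 428, 433, 427, 428, 428, 417, 431, 434, 418, 412, 425, 427, 420, 429, 426, 424, 421, 412, 429, 435, 422, 415, 421, 435, 423, 426, 418, 418, 421, 416, 421, 428, 426, 423]
190 [np.float64(0.0392), np.float64(0.0308)]
200 [np.float64(0.035), np.float64(0.0257)]
210 [np.float64(0.0309), np.float64(0.0204)]
220 [np.float64(0.0266), np.float64(0.0151)]
230 [np.float64(0.0222), np.float64(0.0097)]
240 [np.float64(0.0178), np.float64(0.0041)]
250 [np.float64(0.0133), np.float64(-0.0015)]
260 [np.float64(0.0086), np.float64(-0.0073)]
270 [np.float64(0.0039), np.float64(-0.0132)]
280 [np.float64(-0.0009), np.float64(-0.0192)]
290 [np.float64(-0.0059), np.float64(-0.0254)]
slide [ -60.9 -355.9   -4.3]  ty_yaw 95.7  turn_z -0.0
[0.43297413 0.3455591  0.24563358]
```

{"fn": "jog_arm", "kwargs": {"moves": [{"fingers": 1,"slide": [-6,-36,0],"angular": [0,0,0]},{"fingers": 1,"slide": [-13,-74,0],"angular": [0,0,0]},{"fingers": 1,"slide": [-20,-113,0],"angular": [0,0,0]},{"fingers": 1,"slide": [-27,-152,0],"angular": [0,0,0]},{"fingers": 1,"slide": [-34,-191,0],"angular": [0,0,0]},{"fingers": 1,"slide": [-41,-230,0],"angular": [0,0,0]},{"fingers": 1,"slide": [-48,-269,0],"angular": [0,0,0]},{"fingers": 1,"slide": [-55,-308,0],"angular": [0,0,0]},{"fingers": 1,"slide": [-60,-338,0],"angular": [0,0,0]},{"fingers": 1,"slide": [-63,-356,0],"angular": [0,0,0]}]}}

```text
clock: 42.13
tcp_pos: [0.5309, -0.0054, 0.2434]
orientation: [-0.002, -0.048, 0.999, -0.0]
wrist_force: [-1.1, 0.1, -2.3]
finger_gap: 0.0562
grip_force: 64.8
```

{"fn": "jog_arm", "kwargs": {"moves": [{"fingers": 1,"slide": [0,0,0],"angular": [0,0,0]},{"fingers": 1,"slide": [0,0,15],"angular": [0,0,0]},{"fingers": 1,"slide": [0,0,35],"angular": [0,0,0]},{"fingers": 1,"slide": [0,0,45],"angular": [0,0,0]},{"fingers": 1,"slide": [0,0,45],"angular": [0,0,0]},{"fingers": 1,"slide": [0,0,45],"angular": [0,0,0]},{"fingers": 1,"slide": [0,0,45],"angular": [0,0,0]}]}}

```text
clock: 42.72
tcp_pos: [0.5315, -0.0017, 0.2016]
orientation: [-0.0, -0.05, 0.999, 0.0]
wrist_force: [0.4, -0.5, -1.5]
finger_gap: 0.0561
grip_force: 64.8
```

```bash
python3 -c "
from h import *
go([.531,-.0023,.1795],95.75); print(get_state()['tcp_pos'])"
```

```text
slide [ 0.6 -0.5 22.1]  ty_yaw 95.8  turn_z 0.0
[ 0.53152927 -0.00173569  0.20159788]
```

{"fn": "jog_arm", "kwargs": {"moves": [{"fingers": 1,"slide": [0.5,-0.5,10],"angular": [0,0,0]},{"fingers": 1,"slide": [0.5,-0.5,17],"angular": [0,0,0]},{"fingers": 1,"slide": [0.5,-0.5,20],"angular": [0,0,0]},{"fingers": 1,"slide": [0.5,-0.5,21],"angular": [0,0,0]},{"fingers": 1,"slide": [0.5,-0.5,21],"angular": [0,0,0]}]}}

```text
clock: 43.13
tcp_pos: [0.5308, -0.0027, 0.1801]
orientation: [-0.0, -0.05, 0.999, 0.0]
wrist_force: [0.6, 0.6, -1.9]
finger_gap: 0.0561
grip_force: 65.0
```

{"fn": "jog_arm", "kwargs": {"moves": [{"fingers": 1,"slide": [0,0,1],"angular": [0,0,0]},{"fingers": 1,"slide": [0,0,1],"angular": [0,0,0]}]}}

```text
clock: 43.3
tcp_pos: [0.5313, -0.0028, 0.1797]
orientation: [0.0, -0.05, 0.999, -0.0]
wrist_force: [0.2, -0.1, -0.4]
finger_gap: 0.0561
grip_force: 65.2
```

{"fn": "jog_arm", "kwargs": {"moves": [{"fingers": 1,"slide": [0,0,1],"angular": [0,0,0]},{"fingers": 0,"slide": [0,0,1],"angular": [0,0,0]},{"fingers": 0,"slide": [0,0,1],"angular": [0,0,0]},{"fingers": 0,"slide": [0,0,1],"angular": [0,0,0]},{"fingers": 0,"slide": [0,0,1],"angular": [0,0,0]},{"fingers": 0,"slide": [0,0,-20],"angular": [0,0,0]},{"fingers": 0,"slide": [0,0,-60],"angular": [0,0,0]},{"fingers": 0,"slide": [0,0,-100],"angular": [0,0,0]},{"fingers": 0,"slide": [0,0,-100],"angular": [0,0,0]}]}}

```text
clock: 44.05
tcp_pos: [0.5342, -0.0032, 0.2872]
orientation: [0.006, -0.05, 0.999, -0.001]
wrist_force: [1.5, 0.5, 1.3]
finger_gap: 0.0852
grip_force: 0.0
```

{"fn": "jog_arm", "kwargs": {"moves": [{"fingers": 0.2,"slide": [-25,25,0],"angular": [0,0,0]},{"fingers": 0.2,"slide": [-50,52,0],"angular": [0,0,0]},{"fingers": 0.2,"slide": [-77,79,0],"angular": [0,0,0]},{"fingers": 0.2,"slide": [-104,106,0],"angular": [0,0,0]},{"fingers": 0.2,"slide": [-131,134,0],"angular": [0,0,0]},{"fingers": 0.2,"slide": [-161,165,0],"angular": [0,0,0]},{"fingers": 0.2,"slide": [-161,165,0],"angular": [0,0,0]},{"fingers": 0.2,"slide": [-161,165,0],"angular": [0,0,0]},{"fingers": 0.2,"slide": [-161,165,0],"angular": [0,0,0]}]}}

```text
clock: 44.8
tcp_pos: [0.6747, 0.1776, 0.2783]
orientation: [-0.001, -0.05, 0.999, -0.0]
wrist_force: [0.1, -0.3, 0.9]
finger_gap: 0.068
grip_force: 0.0
```

```bash
python3 tin.py small_can .044 16
```

```text
[260.8, 167.0] [array([0.6763, 0.1872])]
exp radius 13.62996793371951
[[51.4565  0.6812  0.1838]
 [51.0358  0.6812  0.1828]
 [50.3588  0.6822  0.1838]
 [50.1865  0.6802  0.1828]
 [50.1185  0.6822  0.1828]
 [49.9444  0.6802  0.1838]
 [46.298   0.6812  0.1818]
 [45.7104  0.6822  0.1818]]
centre [0.6813 0.1829]
tcp [0.6743 0.1763 0.2804]
slide [ -7.4   6.  260.5]  ty_yaw 95.6
```

{"fn": "jog_arm", "kwargs": {"moves": [{"fingers": 0.2,"slide": [-7,5,40],"angular": [0,0,0]},{"fingers": 0.2,"slide": [-7,5,80],"angular": [0,0,0]},{"fingers": 0.2,"slide": [-7,5,120],"angular": [0,0,0]},{"fingers": 0.2,"slide": [-7,5,160],"angular": [0,0,0]},{"fingers": 0.2,"slide": [-7,5,195],"angular": [0,0,0]},{"fingers": 0.2,"slide": [-7,5,225],"angular": [0,0,0]},{"fingers": 0.2,"slide": [-7,5,247],"angular": [0,0,0]},{"fingers": 0.2,"slide": [-7,5,258],"angular": [0,0,0]},{"fingers": 0.2,"slide": [-7,5,258],"angular": [0,0,0]},{"fingers": 0.2,"slide": [-7,5,258],"angular": [0,0,0]}], "squeeze": 45}}

```text
clock: 45.78
tcp_pos: [0.6816, 0.1824, 0.0226]
orientation: [0.0, -0.049, 0.999, -0.0]
wrist_force: [-0.1, -0.8, 0.1]
finger_gap: 0.0683
grip_force: 0.0
```

{"fn": "jog_arm", "kwargs": {"moves": [{"fingers": 1,"slide": [0,0,0],"angular": [0,0,0]},{"fingers": 1,"slide": [0,0,0],"angular": [0,0,0]},{"fingers": 1,"slide": [0,0,0],"angular": [0,0,0]},{"fingers": 1,"slide": [0,0,0],"angular": [0,0,0]},{"fingers": 1,"slide": [0,0,0],"angular": [0,0,0]},{"fingers": 1,"slide": [0,0,0],"angular": [0,0,0]}]}}

```text
clock: 46.28
tcp_pos: [0.6829, 0.1834, 0.0238]
orientation: [0.002, -0.05, 0.999, 0.0]
wrist_force: [-0.3, -0.3, 6.0]
finger_gap: 0.031
grip_force: 44.7
```

{"fn": "jog_arm", "kwargs": {"moves": [{"fingers": 1,"slide": [0,0,-20],"angular": [0,0,0]},{"fingers": 1,"slide": [0,0,-55],"angular": [0,0,0]},{"fingers": 1,"slide": [0,0,-95],"angular": [0,0,0]},{"fingers": 1,"slide": [0,0,-135],"angular": [0,0,0]},{"fingers": 1,"slide": [0,0,-175],"angular": [0,0,0]},{"fingers": 1,"slide": [0,0,-215],"angular": [0,0,0]},{"fingers": 1,"slide": [0,0,-245],"angular": [0,0,0]},{"fingers": 1,"slide": [0,0,-245],"angular": [0,0,0]},{"fingers": 1,"slide": [0,0,-245],"angular": [0,0,0]}]}}

```text
clock: 47.03
tcp_pos: [0.6826, 0.1834, 0.2696]
orientation: [0.003, -0.05, 0.999, 0.0]
wrist_force: [0.2, 0.5, -2.9]
finger_gap: 0.0309
grip_force: 44.6
```

Run:
```python
from h import *
p=shot("wrist"); g=p["color"].astype(int)
print([int(x) for x in g[200:340:2,252].sum(1)])
p["T"]=np.array(p["tool_from_camera"])
for r in range(200,340,10): print(r,[px2w(p,(252,r),z)[0].round(4) for z in (-.022,.022)])
go([.529,-.0025,.265],95.75); print(get_state()["tcp_pos"])
```

```text
[272, 281, 270, 280, 283, 277, 271, 270, 266, 270, 260, 259, 260, 272, 273, 262, 265, 259, 271, 279, 277, 284, 334, 282, 269, 335, 347, 347, 334, 348, 350, 354, 344, 349, 348, 338, 342, 345, 336, 345, 337, 337, 328, 331, 341, 338, 331, 350, 344, 337, 337, 346, 343, 337, 341, 335, 330, 340, 288, 278, 280, 217, 131, 111, 86, 107, 95, 89, 73, 96]
200 [np.float64(0.0376), np.float64(0.0234)]
210 [np.float64(0.0337), np.float64(0.0179)]
220 [np.float64(0.0298), np.float64(0.0124)]
230 [np.float64(0.0257), np.float64(0.0067)]
240 [np.float64(0.0216), np.float64(0.0009)]
250 [np.float64(0.0173), np.float64(-0.0051)]
260 [np.float64(0.013), np.float64(-0.0111)]
270 [np.float64(0.0086), np.float64(-0.0173)]
280 [np.float64(0.0041), np.float64(-0.0236)]
290 [np.float64(-0.0005), np.float64(-0.0301)]
300 [np.float64(-0.0052), np.float64(-0.0366)]
310 [np.float64(-0.01), np.float64(-0.0434)]
320 [np.float64(-0.0149), np.float64(-0.0503)]
330 [np.float64(-0.0199), np.float64(-0.0573)]
slide [ 170.4 -169.6    1.7]  ty_yaw 95.7  turn_z -0.0
[0.68163272 0.18324743 0.2669185 ]
```

{"fn": "jog_arm", "kwargs": {"moves": [{"fingers": 1,"slide": [20,-20,0],"angular": [0,0,0]},{"fingers": 1,"slide": [45,-45,0],"angular": [0,0,0]},{"fingers": 1,"slide": [72,-72,0],"angular": [0,0,0]},{"fingers": 1,"slide": [99,-99,0],"angular": [0,0,0]},{"fingers": 1,"slide": [125,-126,0],"angular": [0,0,0]},{"fingers": 1,"slide": [150,-150,0],"angular": [0,0,0]},{"fingers": 1,"slide": [168,-169.5,0],"angular": [0,0,0]},{"fingers": 1,"slide": [168,-169.5,0],"angular": [0,0,0]},{"fingers": 1,"slide": [168,-169.5,15],"angular": [0,0,0]},{"fingers": 1,"slide": [168,-169.5,30],"angular": [0,0,0]}]}}

```text
clock: 47.92
tcp_pos: [0.5306, -0.0026, 0.2351]
orientation: [-0.0, -0.049, 0.999, 0.0]
wrist_force: [-0.3, -0.1, -2.1]
finger_gap: 0.0308
grip_force: 44.8
```

{"fn": "jog_arm", "kwargs": {"moves": [{"fingers": 1,"slide": [0,0,0],"angular": [0,0,0]},{"fingers": 1,"slide": [0,0,0],"angular": [0,0,0]},{"fingers": 1,"slide": [0,0,0],"angular": [0,0,0]}]}}

```text
clock: 48.17
tcp_pos: [0.5309, -0.0019, 0.2359]
orientation: [-0.001, -0.05, 0.999, 0.0]
wrist_force: [0.5, 0.3, -0.6]
finger_gap: 0.0308
grip_force: 44.8
```

Run:
```python
from h import *
go([.531,-.0023,.2167],95.75); s=get_state(); print(s["tcp_pos"],s["finger_gap"])
```

```text
slide [-0.1 -0.5 19.2]  ty_yaw 95.7  turn_z -0.0
[ 0.5308663  -0.00186782  0.23587201] 0.030778593564356752
```

{"fn": "jog_arm", "kwargs": {"moves": [{"fingers": 1,"slide": [0,-0.5,8],"angular": [0,0,0]},{"fingers": 1,"slide": [0,-0.5,14],"angular": [0,0,0]},{"fingers": 1,"slide": [0,-0.5,17],"angular": [0,0,0]},{"fingers": 1,"slide": [0,-0.5,18.5],"angular": [0,0,0]},{"fingers": 1,"slide": [0,-0.5,18.5],"angular": [0,0,0]},{"fingers": 1,"slide": [0,-0.5,18.5],"angular": [0,0,0]}]}}

```text
clock: 48.67
tcp_pos: [0.5311, -0.0027, 0.2179]
orientation: [0.0, -0.05, 0.999, -0.0]
wrist_force: [1.0, 0.1, -0.7]
finger_gap: 0.0308
grip_force: 44.8
```

{"fn": "jog_arm", "kwargs": {"moves": [{"fingers": 1,"slide": [0,0,1],"angular": [0,0,0]},{"fingers": 1,"slide": [0,0,1],"angular": [0,0,0]}]}}

```text
clock: 48.83
tcp_pos: [0.5312, -0.0028, 0.217]
orientation: [0.0, -0.05, 0.999, -0.0]
wrist_force: [0.4, 0.7, -2.2]
finger_gap: 0.0312
grip_force: 44.8
```

{"fn": "jog_arm", "kwargs": {"moves": [{"fingers": 1,"slide": [0,0,1],"angular": [0,0,0]},{"fingers": 1,"slide": [0,0,1],"angular": [0,0,0]}]}}

```text
clock: 49.0
tcp_pos: [0.5313, -0.0028, 0.2167]
orientation: [0.001, -0.05, 0.999, -0.0]
wrist_force: [-1.6, 0.9, 4.1]
finger_gap: 0.0308
grip_force: 45.2
```

{"fn": "jog_arm", "kwargs": {"moves": [{"fingers": 1,"slide": [0,0,0.5],"angular": [0,0,0]},{"fingers": 1,"slide": [0,0,0.5],"angular": [0,0,0]}]}}

```text
clock: 49.17
tcp_pos: [0.5313, -0.0028, 0.2167]
orientation: [0.001, -0.05, 0.999, -0.0]
wrist_force: [-2.6, -0.8, 7.6]
finger_gap: 0.0308
grip_force: 45.4
```

Contact. I'll unload slightly, release and retreat well clear.

{"fn": "jog_arm", "kwargs": {"moves": [{"fingers": 1,"slide": [0,0,-1],"angular": [0,0,0]},{"fingers": 0.3,"slide": [0,0,-1],"angular": [0,0,0]},{"fingers": 0.3,"slide": [0,0,-1],"angular": [0,0,0]},{"fingers": 0.2,"slide": [0,0,-1],"angular": [0,0,0]},{"fingers": 0.2,"slide": [0,0,-1],"angular": [0,0,0]},{"fingers": 0.2,"slide": [0,0,-20],"angular": [0,0,0]},{"fingers": 0.2,"slide": [0,0,-50],"angular": [0,0,0]},{"fingers": 0.2,"slide": [0,0,-80],"angular": [0,0,0]},{"fingers": 0.2,"slide": [0,0,-110],"angular": [0,0,0]},{"fingers": 0.2,"slide": [0,0,-110],"angular": [0,0,0]}]}}

```text
clock: 50.0
tcp_pos: [0.5331, -0.003, 0.3313]
orientation: [0.004, -0.05, 0.999, -0.001]
wrist_force: [0.6, 0.6, 0.5]
finger_gap: 0.0683
grip_force: 0.0
```

{"fn": "jog_arm", "kwargs": {"moves": [{"fingers": 0.2,"slide": [20,-30,0],"angular": [0,0,0]},{"fingers": 0.2,"slide": [40,-65,0],"angular": [0,0,0]},{"fingers": 0.2,"slide": [60,-100,0],"angular": [0,0,0]},{"fingers": 0.2,"slide": [80,-135,0],"angular": [0,0,0]},{"fingers": 0.2,"slide": [100,-170,0],"angular": [0,0,0]},{"fingers": 0.2,"slide": [110,-205,0],"angular": [0,0,0]},{"fingers": 0.2,"slide": [110,-240,0],"angular": [0,0,0]},{"fingers": 0.2,"slide": [110,-270,0],"angular": [0,0,0]},{"fingers": 0.2,"slide": [110,-270,0],"angular": [0,0,0]}]}}

```text
clock: 50.75
tcp_pos: [0.4485, -0.2875, 0.3239]
orientation: [-0.0, -0.047, 0.999, -0.001]
wrist_force: [0.1, -0.4, -0.1]
finger_gap: 0.0685
grip_force: 0.0
```

Run:
```python
from h import *
c=[.529,-.0025]; Z={"cover":.051,"long_carton":.071,"bit_case":.111,"flat_tin":.161,"small_can":.193}
H={"cover":0.07,"long_carton":.04,"bit_case":.05,"flat_tin":.032,"small_can":.044}
for cam in ("top","side"):
    p=shot(cam); save(p,"end_%s.png"%cam)
    for n,z in Z.items():
        print(cam,n,"expected",w2px(p,[*c,z]).round(1),[(np.round(q["point"],1).tolist(),round(q["p"],2)) for q in tip_of(n,p)[:2]])
    for n in ("bush","nut","button_bit"): print(n,[(np.round(q["point"]).tolist(),round(q["p"],2)) for q in tip_of(n,p)[:3]])
print(get_state()["tcp_pos"])
```

```text
top cover expected [262.2 184.4] []
top long_carton expected [262.3 184.1] [([262.1, 182.6], 0.7)]
top bit_case expected [262.6 183.4] [([263.3, 184.7], 0.78)]
top flat_tin expected [262.9 182.4] [([260.7, 183.5], 0.65), ([261.0, 103.4], 0.36)]
top small_can expected [263.2 181.7] [([266.9, 184.1], 0.66), ([257.6, 185.3], 0.53)]
bush [([303.0, 185.0], 0.5)]
nut [([335.0, 247.0], 0.56)]
button_bit [([334.0, 136.0], 0.51), ([294.0, 150.0], 0.39)]
side cover expected [244.3 195.7] [([246.6, 198.6], 0.64)]
side long_carton expected [244.2 191.4] [([248.0, 191.0], 0.62)]
side bit_case expected [243.9 182.6] [([245.4, 184.0], 0.65)]
side flat_tin expected [243.6 171. ] [([242.7, 169.5], 0.52)]
side small_can expected [243.4 163.2] [([245.6, 167.1], 0.55)]
bush [([268.0, 234.0], 0.44)]
nut []
button_bit [([294.0, 216.0], 0.68), ([336.0, 240.0], 0.53)]
[ 0.44852424 -0.28235228  0.32538703]
```

```bash
python3 -c "
from workcell import *
print(hand_in())"
```

```text
the job is handed in; nothing more can be done
None
```

The order is made up and handed in; the result was not reported back. The nut, bush and drill bit are in the box, the cover is latched at both ends, and long carton, black case, tin and can are stacked on it (the tall carton was absent). The final pile was checked only by the detection networks, which put everything within a few pixels of the expected places. The long carton sits about 3 mm off the cover's centre along its length.

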